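Clear a dissection station: load and slide the pan, hang the tags

TASK

Clear this school lab bench: stand all the specimen pots upright in the aluminium pan while it is still on its work outline, then slide the pan, without lifting it off the bench, so that it sits squarely on the wash-up mark (corner brackets and a cross). Hang every station tag from the stand on the rack, each on its own hook through its window and with its marked face outward, away from the rack's bar; leave the bottle, glove box and beaker where they are.

Things in the scene. Friction and masses are not known exactly. Their poses are not given: they have to be found in the camera images.
- pan: Open aluminium pan, 190 (x) x 140 (y) x 40 high, walls and floor 4 thick, about 0.4 kg, resting on the bench. At each x end a loop handle of 10 mm round bar: its grip, along y (80 long), is 133 from the pan's centre, 32 above the bench, 33 clear of the end wall; pinch it from above. Origin: centre of the underside, z up.
- work_mark: White tape outline on the bench, a full closed rectangle 215 (x) x 165 (y), flat; the pan starts on it. Origin: its centre, at bench height. The two outlines change places from start to start, about 205 apart (centre to centre), side by side along y.
- wash_mark: White tape mark on the bench for pans that await washing: four corner brackets of a 215 (x) x 165 (y) rectangle with a cross in the middle, flat. Origin: its centre; x along its long side.
- stand: Fixed wooden block 160 (x) x 75 (y) x 28 high with three slots in its top at x = -55, 0, 55, each 12 (x) x 50 (y) and 22 deep (floor 6 above the bench). The station tags stand in the slots, at any turn of the block. Origin: centre of the underside.
- rack: Fixed rack: wooden foot 260 (y) x 90 x 12 high, posts at y = +-120, a 12 mm round bar along y at height 140. Three hooks of 6 mm round steel at y = -90, 0, 90 leave the bar level along rack +x (outward); 50 from the bar's axis each turns up, ending 56 out, 9 higher (topmost point 152 above the bench). Origin: on the bench under the bar's middle; x outward, z up.
- pot0: Closed specimen pot: clear round tub with a white lid, 40 across (lid 42, look only), 34 high, 0.06 kg. Origin: centre of the underside, z up. May be absent.
- pot1: Closed specimen pot: clear round tub with a white lid, 40 across (lid 42, look only), 34 high, 0.06 kg. Origin: centre of the underside, z up. May be absent.
- pot2: Closed specimen pot: clear round tub with a white lid, 40 across (lid 42, look only), 34 high, 0.06 kg. Origin: centre of the underside, z up. May be absent.
- tag0: White tag standing upright in a slot, 8 thick (x), 46 wide (y), 115 tall (z), 60 g. A window 18 wide, z = 55 to 77, goes through it along x, to hang it by; above z = 83 a 26 wide tab, to be pinched front and back from above. Marked face +x: brown raised label with black strokes below the window; the back is blank. Origin: centre of underside. Slot and facing vary. May be absent.
- tag1: White tag standing upright in a slot, 8 thick (x), 46 wide (y), 115 tall (z), 60 g. A window 18 wide, z = 55 to 77, goes through it along x, to hang it by; above z = 83 a 26 wide tab, to be pinched front and back from above. Marked face +x: brown raised label with black strokes below the window; the back is blank. Origin: centre of underside. Slot and facing vary. May be absent.
- tag2: White tag standing upright in a slot, 8 thick (x), 46 wide (y), 115 tall (z), 60 g. A window 18 wide, z = 55 to 77, goes through it along x, to hang it by; above z = 83 a 26 wide tab, to be pinched front and back from above. Marked face +x: brown raised label with black strokes below the window; the back is blank. Origin: centre of underside. Slot and facing vary. May be absent.
- hook0 (a point): Point on the axis of the level part of hook 0, 30 out from the rack's bar and 140 above the bench: where a tag should hang. A hung tag's origin lies about 74 below it. Axes as the rack.
- hook0_tip (a point): Centre of the upturned end of hook 0, 26 farther out than point hook0 and 9 higher.
- hook1 (a point): Point on the axis of the level part of hook 1, 30 out from the rack's bar and 140 above the bench: where a tag should hang. A hung tag's origin lies about 74 below it. Axes as the rack.
- hook1_tip (a point): Centre of the upturned end of hook 1, 26 farther out than point hook1 and 9 higher.
- hook2 (a point): Point on the axis of the level part of hook 2, 30 out from the rack's bar and 140 above the bench: where a tag should hang. A hung tag's origin lies about 74 below it. Axes as the rack.
- hook2_tip (a point): Centre of the upturned end of hook 2, 26 farther out than point hook2 and 9 higher.
- bottle: White closed bottle, 60 across, 160 high: a bystander. Origin: centre of the underside.
- glove_box: Cardboard glove box 100 x 200 x 70 high: a bystander. Origin: centre of the underside.
- beaker: Glass beaker, 70 across, 90 high: a bystander. Origin: centre of the underside.
Not all that is in view belongs to the job. What is shaped like the pot0 but black or turquoise is not meant.

How it is judged:
On the way, in this order (a step that is already met when the one before it is completed fails the run):
1. every pot stands upright in the pan, released, the pan still on the work outline (x of pot0 in the frame of pan between -0.085 and 0.085 m and y of pot0 in the frame of pan between -0.06 and 0.06 m and z of each of pot0, pot1, pot2 in the frame of pan below 0.02 m and angle between each of pot0, pot1, pot2's own z axis and vertical below 0.3 rad and x of pot1 in the frame of pan between -0.085 and 0.085 m and y of pot1 in the frame of pan between -0.06 and 0.06 m and x of pot2 in the frame of pan between -0.085 and 0.085 m and y of pot2 in the frame of pan between -0.06 and 0.06 m and contact force between the fingers and pot0 below 0.5 N and contact force between the fingers and pot1 below 0.5 N and contact force between the fingers and pot2 below 0.5 N and horizontal distance between pan and work_mark below 0.06 m), for 0.2 s.
2. the loaded pan sits on the wash-up mark (x of pot0 in the frame of pan between -0.085 and 0.085 m and y of pot0 in the frame of pan between -0.06 and 0.06 m and z of each of pot0, pot1, pot2 in the frame of pan below 0.02 m and angle between each of pot0, pot1, pot2's own z axis and vertical below 0.3 rad and x of pot1 in the frame of pan between -0.085 and 0.085 m and y of pot1 in the frame of pan between -0.06 and 0.06 m and x of pot2 in the frame of pan between -0.085 and 0.085 m and y of pot2 in the frame of pan between -0.06 and 0.06 m and horizontal distance between pan and wash_mark below 0.022 m and angle between the x axis of pan and the x axis of wash_mark, either way round below 0.14 rad), for 0.2 s.
At the end, for the whole second after the job is handed in: Every pot stands upright (within 0.3 rad) on the floor of the pan; the pan rests on the bench within 22 mm and 0.14 rad of the wash-up mark; every tag hangs at rest with a hook through its window, upright within 0.35 rad, marked face towards the hook's upturned end, one tag per hook (all of step 2 and linear speed of pan below 0.02 m/s and height (world z) of pan below 0.01 m and ((x of hook0_tip in the frame of tag0 between 0.002 and 0.06 m and y of hook0 in the frame of tag0 between -0.014 and 0.014 m and z of hook0 in the frame of tag0 between 0.062 and 0.082 m) or (x of hook1_tip in the frame of tag0 between 0.002 and 0.06 m and y of hook1 in the frame of tag0 between -0.014 and 0.014 m and z of hook1 in the frame of tag0 between 0.062 and 0.082 m) or (x of hook2_tip in the frame of tag0 between 0.002 and 0.06 m and y of hook2 in the frame of tag0 between -0.014 and 0.014 m and z of hook2 in the frame of tag0 between 0.062 and 0.082 m)) and angle between each of tag0, tag1, tag2's own z axis and vertical below 0.35 rad and linear speed of each of tag0, tag1, tag2 below 0.05 m/s and ((x of hook0_tip in the frame of tag1 between 0.002 and 0.06 m and y of hook0 in the frame of tag1 between -0.014 and 0.014 m and z of hook0 in the frame of tag1 between 0.062 and 0.082 m) or (x of hook1_tip in the frame of tag1 between 0.002 and 0.06 m and y of hook1 in the frame of tag1 between -0.014 and 0.014 m and z of hook1 in the frame of tag1 between 0.062 and 0.082 m) or (x of hook2_tip in the frame of tag1 between 0.002 and 0.06 m and y of hook2 in the frame of tag1 between -0.014 and 0.014 m and z of hook2 in the frame of tag1 between 0.062 and 0.082 m)) and ((x of hook0_tip in the frame of tag2 between 0.002 and 0.06 m and y of hook0 in the frame of tag2 between -0.014 and 0.014 m and z of hook0 in the frame of tag2 between 0.062 and 0.082 m) or (x of hook1_tip in the frame of tag2 between 0.002 and 0.06 m and y of hook1 in the frame of tag2 between -0.014 and 0.014 m and z of hook1 in the frame of tag2 between 0.062 and 0.082 m) or (x of hook2_tip in the frame of tag2 between 0.002 and 0.06 m and y of hook2 in the frame of tag2 between -0.014 and 0.014 m and z of hook2 in the frame of tag2 between 0.062 and 0.082 m)) and horizontal distance between tag0 and tag1 above 0.05 m and horizontal distance between each of tag0, tag1 and tag2 above 0.05 m); the robot touches nothing.
It fails at once if the pan is lifted off the bench (over 12 mm) or tipped (height (world z) of pan above 0.012 m or angle between pan's own z axis and vertical above 0.15 rad).
It fails at once if the bottle is moved more than 3 cm (distance of bottle from where it was at the start of the episode above 0.03 m).
It fails at once if the glove box is moved more than 3 cm (distance of glove_box from where it was at the start of the episode above 0.03 m).
It fails at once if the beaker is moved more than 3 cm (distance of beaker from where it was at the start of the episode above 0.03 m).
Of pot0, pot1, pot2 only 2 to 3 are there at a start; the rules pass over those that are not, and their reading is None.
Of tag0, tag1, tag2 only 2 to 3 are there at a start; the rules pass over those that are not, and their reading is None.
At some moment in a run one of pot0, pot1, pot2 may be knocked a few centimetres aside while the robot is not near it.
It also fails if it takes over 210 s, if anything falls off the work surface, if the arm or the gripper's body presses on something with over 40 N, if the wrist force passes 120 N, or if a joint passes its speed limit or range.

ROBOT

A 6-joint arm with a two-finger parallel gripper is mounted at the origin on the work surface. World frame = base frame: x ahead of the robot, y to its left, z up, the work surface at z = 0. Lengths are in m, angles in rad, forces in N, time in s.
With the tool pointing down it reaches from about 0.25 to 0.725 m from the base axis. Payload 4 kg.
Tool frame: the origin (TCP) lies on the centre line of the jaws, within the pads' length; the fingertips stand 14 mm ahead of it and the grasp point (between the pads) lies 5 mm behind it; z points along the fingers, x is the direction in which the jaws open and shut, and the axes are right-handed (so a half turn about z gives the same grasp; the last joint's range is limited). The gripper opens to 85 mm and grips with 20 to 120 N. Pads are 22 mm wide; open, the fingers measure 114 mm over their backs; the gripper's body (76 mm by 85 mm) begins 54 mm behind the grasp point. The pads swing forward as they close: fully open they stand 13 mm farther back than shut.
Start: joints at [-1.321, 0.241, 0.005, 1.335, 0, 1.571], TCP at [0.124, -0.484, 0.223] pointing down, gripper open.
Joint ranges: [-2.72, 2.72], [-1.05, 1.87], [-1.09, 1.28], [-1.99, 2.15], [-1.42, 1.44], [-3.14, 3.14]. Speed limits (rad/s): [2.79, 2.79, 3.14, 3.14, 3.14, 3.14].

INTERFACE

Orientations are given as a unit quaternion [x, y, z, w].
In Python, from workcell import bot gives the robot as it stands.
- The arm moves only by the tool play_rows, never from a script. Its argument "motion" is a list of rows, each an object with "fingers": the closure, from -1 (fully open) to 1 (shut), so that 0 is half open; "translation": the shift along the tool's x, y, z in cm, a list of three; "roll": the turn about the tool's z in degrees. A call has 1 to 20 rows; each row is the pose to reach, as a shift and turn from the pose commanded when the call began, along the tool's axes at that moment; what a row does not reach only later rows make up. A row lasts 1/12 s, in which the tool goes at most 41.7 mm and 7.16 degrees, less where a joint would pass 70% of its speed; a pose out of reach is approached as far as the arm can. A call with a gripper value outside its range is refused whole. The fingers move at their own pace and stop on an object; the grip force is fixed at half the most. Time passes only in rows, so rows that repeat a pose let the fingers close. It gives the time, the measured TCP pose, the force and the opening at its end, in the units of the state.
- bot.get_obs(): the state, without advancing time (a new reading comes with each control period).
- bot.camera(name): name is "scene" or "top" or "wrist"; returns a dict with "pixels" (420x560x3 uint8, red, green, blue), "intrinsics" (3x3 intrinsics, pixels), "world_to_cam" (4x4, takes a point from world to camera coordinates). Camera axes: x right, y down, z forward; pixel columns grow to the right and rows downward; lengths in m; the calibration is good to about 2 mm. A picture is of the moment at which its call begins. There is no depth.
- bot.job_done(): hands the job in, once; it reports no verdict.
The state is a dict: "clock": time; "joint_pos": joint angles; "joint_vel": joint speeds; "tau": joint torques, N m; "eef_pos": TCP position; "tool_rot": TCP orientation; "ft_force": force on the tool from outside, world axes, zero at the start; "ft_torque": the same for the moment, N m; "grip_width": finger opening in m.
Only numpy, scipy, OpenCV 4.12 (cv2) and the standard library are available. Lean on these libraries where they do the work, as an engineer would, in place of code of your own. Each camera call takes 0.05 s, during which the arm holds its last target. There are 200 camera calls.

## Working session

There is one attempt and no reset: what is moved stays moved. The work goes in short steps, Python scripts to look and compute and a tool call to move; the robot and the scene stay as the last step left them, time stands still between calls to the robot, and variables do not carry over. Pictures are saved under pics/ and viewed, about 12 in all and at most 16, crops included, and the job is handed in when it is done.

Besides the shell and the picture viewer there is one more tool, called after "Emit:" as name(argument=value, ...), one argument or row to a line, values as JSON. play_rows: Moves the arm, as the interface text tells. Its arguments: {"type":"object","properties":{"motion":{"type":"array","items":{"type":"object","properties":{"fingers":{"type":"number"},"translation":{"type":"array","items":{"type":"number"}},"roll":{"type":"number"}}}}},"required":["motion"]}

```bash
ls; mkdir -p pics
cat > h.py <<'E'
import numpy as np,cv2
from workcell import bot
def snap(name,fn=None):
    c=bot.camera(name)
    np.savez(f'{fn or name}.npz',**{k:np.array(v) for k,v in c.items()})
    if fn: cv2.imwrite(f'pics/{fn}.png',np.array(c['pixels'])[:,:,::-1])
    return c
def load(fn): return dict(np.load(f'{fn}.npz'))
def ray(c,uv,z):
    K=np.array(c['intrinsics']);T=np.array(c['world_to_cam']);R=T[:3,:3];o=-R.T@T[:3,3]
    d=R.T@np.linalg.inv(K)@np.array([uv[0],uv[1],1.]); return o+d*(z-o[2])/d[2]
def proj(c,p):
    K=np.array(c['intrinsics']);T=np.array(c['world_to_cam']);q=K@(T[:3,:3]@np.array(p)+T[:3,3]);return q[:2]/q[2]
E
python3 - <<'E'
from h import *
o=bot.get_obs();print(o)
for n in('top','scene'):
    c=snap(n,n+'0');T=np.array(c['world_to_cam']);print(n,-T[:3,:3].T@T[:3,3],T[2,:3],c['intrinsics'])
E
```

```text
pics
{'clock': 0.0, 'joint_pos': array([-1.32099352e+00,  2.41435771e-01,  3.70510172e-03,  1.33521753e+00,
        1.03209626e-06,  1.57078761e+00]), 'joint_vel': array([ 0.00206538,  0.00139274, -0.00012202, -0.00164281,  0.00058654,
       -0.0010271 ]), 'tau': array([-1.12497670e-03, -3.72313786e+01,  2.52410370e+01,  1.67319656e-02,
       -4.11865631e-05,  2.34007118e-06]), 'eef_pos': array([ 0.12344197, -0.48383464,  0.22229432]), 'tool_rot': array([ 7.89689778e-01, -6.13505418e-01, -8.49333269e-04, -6.60507456e-04]), 'ft_force': array([-0.01884966,  0.27089279,  0.75053452]), 'ft_torque': array([ 0.01428142, -0.03495101, -0.01700954]), 'grip_width': 0.08516043037281325}
top [0.38337598 0.0128792  1.08232291] [ 0.16675238 -0.02465334 -0.98569055] [[406.11476273   0.         278.64892533]
 [  0.         406.11476273 212.75581208]
 [  0.           0.           1.        ]]
scene [ 0.84433998 -0.54946527  0.79762742] [-0.32595243  0.58675492 -0.74126492] [[395.13533051   0.         285.04013142]
 [  0.         395.13533051 211.82406185]
 [  0.           0.           1.        ]]
```

View pics/top0.png

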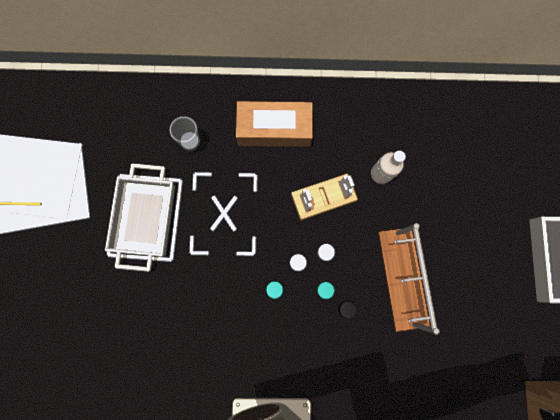

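View pics/scene0.png

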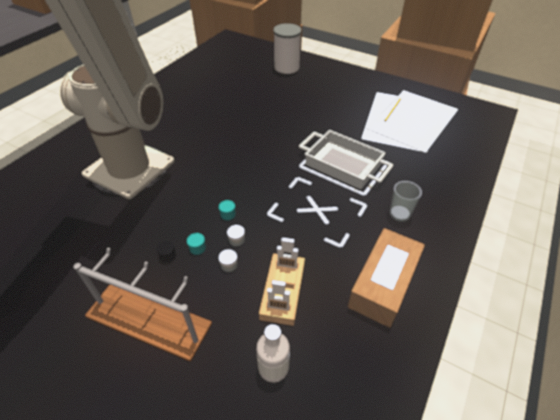

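The top view shows two white-lidded pots at (298,262) and (326,252). The decoys are turquoise at (274,290) and (326,290), and black at (348,310). Two tags stand in the outer stand slots near (307,200) and (347,185), the middle slot is empty. The pan is on its outline at (145,218) and the wash mark cross is at (224,213). I'll confirm with an enlarged crop.

Run:
```python
from h import *
c=load('top0');s=load('scene0')
im=c['pixels'][:,:,::-1]
a=cv2.resize(im[165:340,255:445],None,fx=4,fy=4,interpolation=cv2.INTER_CUBIC)[:600]
cv2.imwrite('pics/c1.png',cv2.resize(im[165:315,255:445],(760,600),interpolation=cv2.INTER_CUBIC))
b=s['pixels'][225:330,240:320,::-1]
cv2.imwrite('pics/c2.png',cv2.resize(b,None,fx=5.5,fy=5.5,interpolation=cv2.INTER_CUBIC))
# pots: white blobs
hsv=cv2.cvtColor(im,cv2.COLOR_BGR2HSV);m=((hsv[:,:,2]>150)&(hsv[:,:,1]<60)).astype(np.uint8)
n,l,st,ce=cv2.connectedComponentsWithStats(m)
for i in range(1,n):
    if st[i,4]>15: print(st[i],ce[i].round(1),ray(c,ce[i],0.034).round(3),ray(c,ce[i],0).round(3))
```

```text
[   0   62  560   20 3605] [277.7  71.6] [ 0.959 -0.007  0.034] [ 0.978 -0.007  0.   ]
[253 110  43  19 811] [274. 119.] [0.819 0.002 0.034] [0.834 0.002 0.   ]
[181 133  17  15 204] [189.1 140.1] [0.755 0.229 0.034] [0.767 0.236 0.   ]
[   0  135   90   99 7295] [ 40.5 182.6] [0.631 0.609 0.034] [0.639 0.628 0.   ]
[380 151  26  24 408] [392.  162.4] [ 0.703 -0.317  0.034] [ 0.713 -0.328  0.   ]
[ 105  164   77  107 4797] [142.9 217.9] [0.542 0.338 0.034] [0.547 0.349 0.   ]
[193 172  19  18  99] [198.5 177.6] [0.652 0.2   0.034] [0.66  0.206 0.   ]
[239 173  18  19 113] [250.2 178.4] [0.652 0.063 0.034] [0.661 0.065 0.   ]
[343 175  11  12  56] [348.8 179.6] [ 0.653 -0.199  0.034] [ 0.662 -0.206  0.   ]
[343 183   5   7  19] [345.1 186.1] [ 0.635 -0.189  0.034] [ 0.643 -0.196  0.   ]
[303 189   9  12  54] [307.3 194.2] [ 0.612 -0.089  0.034] [ 0.619 -0.092  0.   ]
[211 196  26  35 317] [223.5 212.9] [0.558 0.131 0.034] [0.564 0.134 0.   ]
[541 217  19  86 427] [548.3 257.2] [ 0.454 -0.721  0.034] [ 0.456 -0.745  0.   ]
[397 224  42 110 570] [422.1 279.4] [ 0.392 -0.384  0.034] [ 0.393 -0.397  0.   ]
[190 236  19  19 121] [195.8 248.5] [0.464 0.198 0.034] [0.467 0.204 0.   ]
[236 237  20  19 120] [249.4 248.8] [0.466 0.061 0.034] [0.468 0.063 0.   ]
[318 244  17  17 214] [326.  251.9] [ 0.46  -0.137  0.034] [ 0.463 -0.142  0.   ]
[290 254  16  17 213] [297.7 262.2] [ 0.433 -0.064  0.034] [ 0.434 -0.066  0.   ]
[233 399  77  21 631] [272.4 405.8] [ 0.086 -0.003  0.034] [ 0.077 -0.004  0.   ]
```

View pics/c1.png

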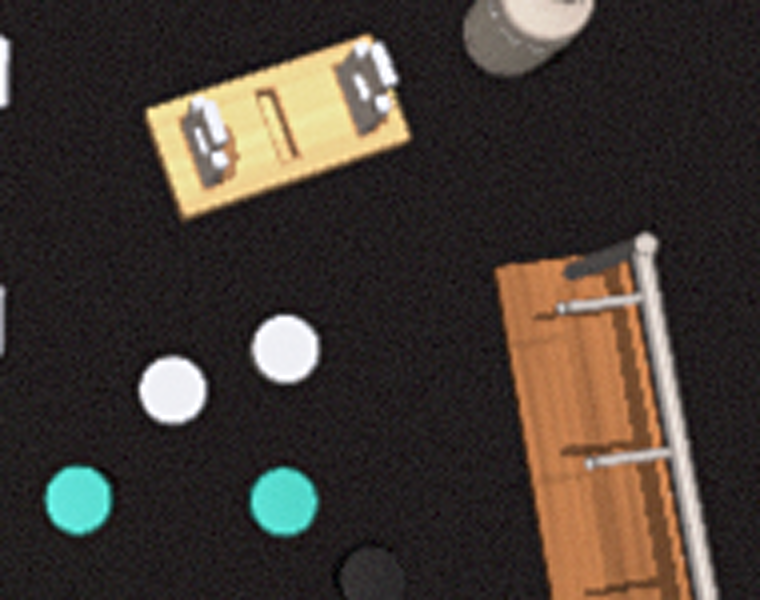

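View pics/c2.png

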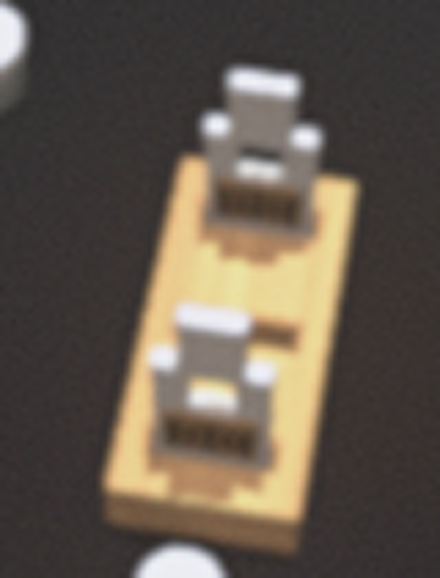

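Both tags (their labels and black strokes are visible in the side crop) face toward −y. The hooks point toward +y, so each tag needs a turn of about 170°. The white lids are confirmed as pots, and there are two of each. Next I'll get a rough pan and rack pose, plus a move helper.

```bash
cat >> h.py <<'E'
def mv(x,y,z,yaw=None):
    """tool-axis shift (cm) and roll(deg) to reach world xyz / jaw yaw (deg)"""
    from scipy.spatial.transform import Rotation as Rn
    o=bot.get_obs();R=Rn.from_quat(o['tool_rot']).as_matrix()
    t=R.T@(np.array([x,y,z])-o['eef_pos'])*100
    cy=np.degrees(np.arctan2(R[1,0],R[0,0]))
    print('clock %.1f'%o['clock'],'eef',o['eef_pos'].round(4),'yaw %.1f'%cy,'q',np.degrees(o['joint_pos']).round(0),'w %.4f'%o['grip_width'],'-> t',t.round(2),'roll', None if yaw is None else round(-((yaw-cy+180)%360-180),1))
    return t
E
python3 - <<'E'
from h import *
c=load('top0')
C=lambda u,v:(u/4+255,v/4+165)
for p in [(147,173),(134,259)]: print('handle',ray(c,p,.032).round(3))
for p in [(562,310),(590,463)]: print('tip',ray(c,C(*p),.152).round(3))
for p in [(641,299),(672,453)]: print('root',ray(c,C(*p),.143).round(3))
for p in [(147,108),(373,35),(410,137)]: print('stand',ray(c,C(*p),.028).round(3))
print('footc',ray(c,C(497,267),.012).round(3))
im=c['pixels'][:,:,::-1]
a=cv2.resize(im[155:275,95:190],(475,600),interpolation=cv2.INTER_CUBIC)
b=cv2.resize(im[215:340,375:440],(312,600),interpolation=cv2.INTER_CUBIC)
cv2.imwrite('pics/c3.png',np.hstack([a,b]))
mv(.433,-.064,.1,20)
E
```

```text
handle [0.662 0.336 0.032]
handle [0.436 0.354 0.032]
tip [ 0.475 -0.282  0.152]
tip [ 0.388 -0.294  0.152]
root [ 0.483 -0.331  0.143]
root [ 0.394 -0.345  0.143]
stand [ 0.618 -0.048  0.028]
stand [ 0.671 -0.2    0.028]
stand [ 0.601 -0.223  0.028]
footc [ 0.517 -0.283  0.012]
clock 0.1 eef [ 0.1234 -0.4839  0.2224] yaw -75.7 q [-76.  14.   0.  76.  -0.  90.] w 0.0855 -> t [-33.02 -40.37  12.3 ] roll -95.7
```

View pics/c3.png

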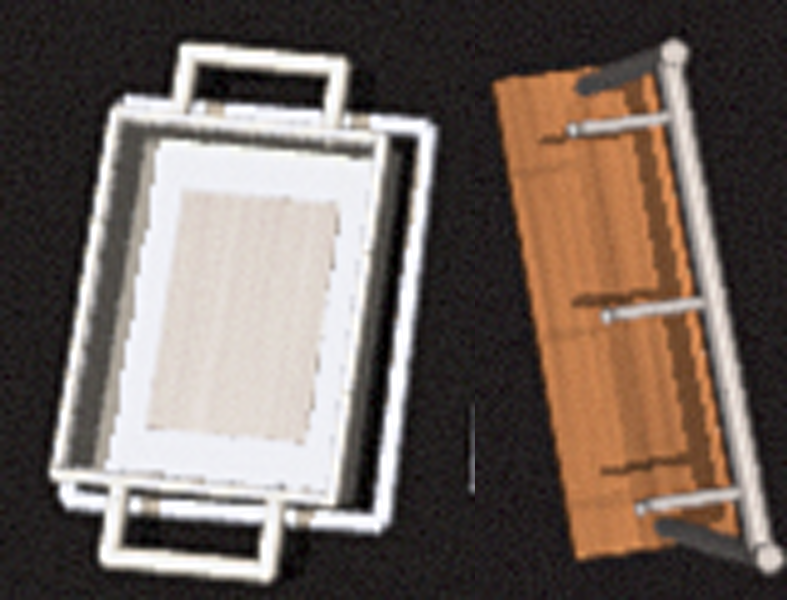

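The pan's handle bars are centred at about (148,166) and (132.4,268.6) px, and the hook tips at (395.4,242), (402.5,280.8), (409.6,320.8). The tray is empty and sits slightly rotated on its outline.

Run:
```python
from h import *
c=load('top0')
a,b=ray(c,(148,166),.034),ray(c,(132.4,268.6),.034)
d=a-b;print(a.round(3),b.round(3),'len',np.linalg.norm(d).round(3),'mid',((a+b)/2).round(3),'yaw',np.degrees(np.arctan2(d[1],d[0])).round(1))
t=[ray(c,p,.152) for p in[(395.4,242),(402.5,280.8),(409.6,320.8)]]
r=[ray(c,((u-475)/4.8+375,v/4.8+215),.143) for u,v in[(668,119),(703,303),(738,494)]]
print(np.round(t,3),np.round(r,3)); d=t[0]-t[2];print(np.linalg.norm(d),'rack yaw',np.degrees(np.arctan2(d[1],d[0]))+90)
```

```text
[0.681 0.334 0.034] [0.412 0.356 0.034] len 0.27 mid [0.546 0.345 0.034] yaw -4.7
[[ 0.476 -0.281  0.152]
 [ 0.388 -0.294  0.152]
 [ 0.299 -0.307  0.152]] [[ 0.483 -0.331  0.143]
 [ 0.394 -0.344  0.143]
 [ 0.305 -0.356  0.143]]
0.1785953158000483 rack yaw 98.1958456717283
```

Emit:
play_rows(
  motion=[
    {"fingers":-1,"translation":[-4,-4,0],"roll":-7},
    {"fingers":-1,"translation":[-7,-8,0],"roll":-14},
    {"fingers":-1,"translation":[-10,-12,0],"roll":-21},
    {"fingers":-1,"translation":[-13,-16,0],"roll":-28},
    {"fingers":-1,"translation":[-16,-19,0],"roll":-35},
    {"fingers":-1,"translation":[-19,-23,0],"roll":-42},
    {"fingers":-1,"translation":[-22,-27,0],"roll":-49},
    {"fingers":-1,"translation":[-25,-31,0],"roll":-56},
    {"fingers":-1,"translation":[-28,-34,0],"roll":-63},
    {"fingers":-1,"translation":[-31,-37,0],"roll":-70},
    {"fingers":-1,"translation":[-33,-40.4,0],"roll":-77},
    {"fingers":-1,"translation":[-33,-40.4,2],"roll":-84},
    {"fingers":-1,"translation":[-33,-40.4,4],"roll":-91},
    {"fingers":-1,"translation":[-33,-40.4,4],"roll":-95.7},
    {"fingers":-1,"translation":[-33,-40.4,4],"roll":-95.7},
    {"fingers":-1,"translation":[-33,-40.4,4],"roll":-95.7},
  ],
)

```text
clock: 1.43
eef_pos: [0.4331, -0.0646, 0.1828]
tool_rot: [0.985, 0.173, -0.001, -0.0]
ft_force: [-0.5, -0.3, 0.3]
grip_width: 0.0857
```

```bash
cat >> h.py <<'E'
def pots(c):
    im=np.array(c['pixels']);hsv=cv2.cvtColor(im,cv2.COLOR_RGB2HSV);m=((hsv[:,:,2]>140)&(hsv[:,:,1]<60)).astype(np.uint8)
    n,l,st,ce=cv2.connectedComponentsWithStats(m)
    return [(st[i].tolist(),ray(c,ce[i],.034).round(4)) for i in range(1,n) if st[i,4]>100]
E
python3 - <<'E'
from h import *
for n in('wrist','top'):
    for s,p in pots(snap(n,n+'1')):
        if .4<p[0]<.5 and -.2<p[1]<0: print(n,s,p)
mv(.433,-.064,.022,20)
E
```

```text
wrist [260, 177, 42, 43, 1419] [ 0.4336 -0.0612  0.034 ]
wrist [263, 241, 39, 44, 1311] [ 0.4599 -0.1306  0.034 ]
clock 1.5 eef [ 0.4335 -0.0654  0.1837] yaw 19.9 q [ -9.   8. -13.  69.  -0.  62.] w 0.0854 -> t [-1.000e-02 -1.600e-01  1.617e+01] roll -0.1
```

View pics/wrist1.png

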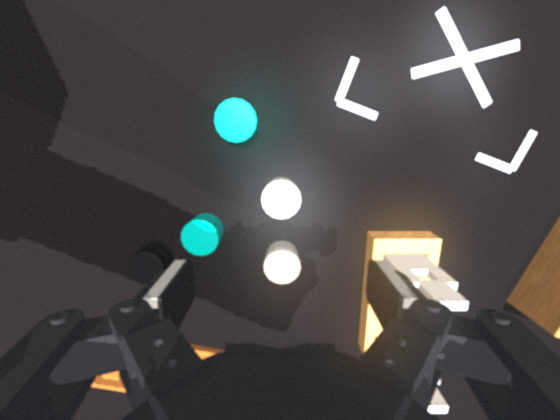

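The wrist view shows the chosen pot at (281,199) with the second at (282,264), and the turquoise and black ones clear of it. Descending.

Emit:
play_rows(
  motion=[
    {"fingers":-1,"translation":[0,-0.1,4],"roll":0},
    {"fingers":-1,"translation":[0,-0.1,8],"roll":0},
    {"fingers":-1,"translation":[0,-0.1,12],"roll":0},
    {"fingers":-1,"translation":[0,-0.1,14.5],"roll":0},
    {"fingers":-1,"translation":[0,-0.1,16.2],"roll":0},
    {"fingers":-1,"translation":[0,-0.1,16.2],"roll":0},
    {"fingers":1,"translation":[0,-0.1,16.2],"roll":0},
    {"fingers":1,"translation":[0,-0.1,16.2],"roll":0},
    {"fingers":1,"translation":[0,-0.1,16.2],"roll":0},
    {"fingers":1,"translation":[0,-0.1,16.2],"roll":0},
    {"fingers":1,"translation":[0,-0.1,16.2],"roll":0},
    {"fingers":1,"translation":[0,-0.1,16.2],"roll":0},
    {"fingers":1,"translation":[0,-0.1,16.2],"roll":0},
    {"fingers":1,"translation":[0,-0.1,16.2],"roll":0},
    {"fingers":1,"translation":[0,-0.1,13],"roll":0},
    {"fingers":1,"translation":[0,-0.1,9],"roll":0},
    {"fingers":1,"translation":[0,-0.1,5],"roll":0},
    {"fingers":1,"translation":[0,-0.1,5],"roll":0},
  ],
)

```text
clock: 3.03
eef_pos: [0.4389, -0.0647, 0.1419]
tool_rot: [0.985, 0.174, 0.008, 0.003]
ft_force: [1.0, -0.0, 0.5]
grip_width: -0.0002
```

Run:
```python
from h import *
a=np.radians(-4.7);p=np.array([.546,.345]);u=np.array([np.cos(a),np.sin(a)])
for s in(.045,-.045): q=p+s*u;print(q);mv(q[0],q[1],.13,85.3)
```

```text
[0.59084868 0.34131277]
clock 3.0 eef [ 0.4389 -0.0647  0.1419] yaw 20.0 q [ -8.  10. -17.  62.   0.  62.] w -0.0002 -> t [ 28.15 -32.96   1.34] roll -65.3
[0.50115132 0.34868723]
clock 3.0 eef [ 0.4389 -0.0647  0.1419] yaw 20.0 q [ -8.  10. -17.  62.   0.  62.] w -0.0002 -> t [ 19.98 -36.72   1.19] roll -65.3
```

The gripper closed on nothing, so I'll look.

Emit:
play_rows(
  motion=[
    {"fingers":-1,"translation":[0,0,-6],"roll":0},
    {"fingers":-1,"translation":[0,0,-10],"roll":0},
    {"fingers":-1,"translation":[0,0,-10],"roll":0},
    {"fingers":-1,"translation":[0,0,-10],"roll":0},
    {"fingers":-1,"translation":[0,0,-10],"roll":0},
  ],
)

```text
clock: 3.45
eef_pos: [0.4341, -0.064, 0.2351]
tool_rot: [0.985, 0.174, 0.002, 0.001]
ft_force: [0.2, 0.3, -0.9]
grip_width: 0.0605
```

Run:
```python
from h import *
c=snap('scene','scene2');print(pots(c))
c=snap('wrist','wrist2');print(pots(c))
cv2.imwrite('pics/m2.png',np.hstack([cv2.resize(load('scene2')['pixels'][150:330,100:340,::-1],(400,300)),cv2.resize(c['pixels'][:,:,::-1],(400,300))]))
mv(.433,-.064,.022,20)
```

```text
[([150, 21, 60, 50, 1328], array([-0.3711,  0.6239,  0.034 ])), ([275, 25, 25, 10, 198], array([-0.0334,  1.0173,  0.034 ])), ([301, 37, 77, 33, 1095], array([0.2598, 0.9328, 0.034 ])), ([82, 55, 26, 11, 103], array([-0.5269,  0.3809,  0.034 ])), ([0, 66, 100, 95, 3694], array([-0.4189,  0.0228,  0.034 ])), ([422, 81, 138, 339, 25147], array([1.038 , 0.1437, 0.034 ])), ([361, 90, 97, 63, 3952], array([0.6523, 0.6145, 0.034 ])), ([299, 130, 94, 65, 2276], array([0.5621, 0.3237, 0.034 ])), ([82, 148, 92, 48, 1343], array([ 0.0468, -0.0446,  0.034 ])), ([297, 196, 41, 28, 302], array([0.5771, 0.1059, 0.034 ])), ([350, 198, 17, 18, 111], array([0.6673, 0.175 , 0.034 ])), ([267, 203, 17, 19, 111], array([0.4849, 0.0375, 0.034 ])), ([392, 206, 17, 13, 175], array([0.7681, 0.2075, 0.034 ])), ([228, 225, 17, 14, 199], array([ 0.4363, -0.064 ,  0.034 ])), ([324, 233, 25, 14, 126], array([0.6677, 0.0378, 0.034 ])), ([371, 245, 38, 45, 1008], array([0.8035, 0.0286, 0.034 ])), ([219, 250, 18, 15, 211], array([ 0.4629, -0.1384,  0.034 ])), ([80, 253, 107, 58, 799], array([ 0.3338, -0.307 ,  0.034
[... 168 characters left out ...]
076, -0.0186,  0.034 ])), ([518, 13, 39, 61, 815], array([0.6383, 0.1891, 0.034 ])), ([391, 25, 95, 88, 2099], array([0.5504, 0.125 , 0.034 ])), ([326, 67, 39, 57, 713], array([0.4633, 0.0602, 0.034 ])), ([448, 131, 55, 39, 633], array([0.6388, 0.0602, 0.034 ])), ([264, 172, 36, 36, 1030], array([ 0.435 , -0.0599,  0.034 ])), ([364, 227, 73, 65, 2538], array([ 0.6101, -0.0881,  0.034 ])), ([264, 231, 34, 35, 876], array([ 0.4608, -0.1331,  0.034 ])), ([355, 255, 29, 44, 320], array([ 0.5842, -0.1288,  0.034 ])), ([405, 358, 17, 14, 197], array([ 0.7055, -0.2391,  0.034 ]))]
clock 3.5 eef [ 0.4324 -0.0638  0.2325] yaw 20.0 q [-8.  6. -7. 76. -0. 62.] w 0.0745 -> t [ 0.07  0.05 21.05] roll 0.0
```

View pics/m2.png

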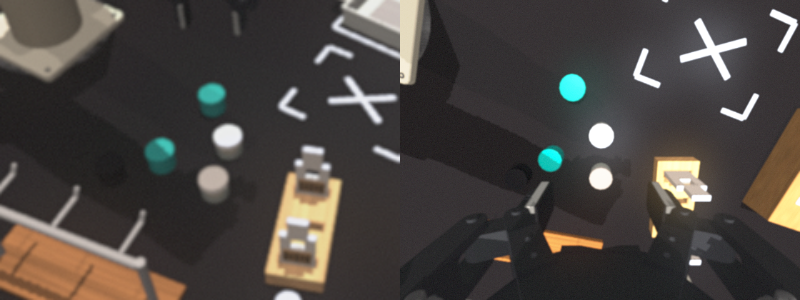

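The pot is still at (0.434,−0.063). I'll descend again and check at the bottom before closing.

Emit:
play_rows(
  motion=[
    {"fingers":-1,"translation":[0.1,0,4],"roll":0},
    {"fingers":-1,"translation":[0.1,0,8],"roll":0},
    {"fingers":-1,"translation":[0.1,0,12],"roll":0},
    {"fingers":-1,"translation":[0.1,0,15],"roll":0},
    {"fingers":-1,"translation":[0.1,0,18],"roll":0},
    {"fingers":-1,"translation":[0.1,0,20],"roll":0},
    {"fingers":-1,"translation":[0.1,0,21],"roll":0},
    {"fingers":-1,"translation":[0.1,0,21],"roll":0},
    {"fingers":-1,"translation":[0.1,0,21],"roll":0},
    {"fingers":-1,"translation":[0.1,0,21],"roll":0},
  ],
)

```text
clock: 4.38
eef_pos: [0.434, -0.0635, 0.0233]
tool_rot: [0.985, 0.174, -0.0, -0.0]
ft_force: [0.1, 0.9, 0.9]
grip_width: 0.0855
```

Run:
```python
from h import *
mv(.433,-.064,.022,20)
c=snap('scene','scene3')
c2=snap('wrist','wrist3')
cv2.imwrite('pics/m3.png',np.hstack([cv2.resize(c['pixels'][170:290,150:310,::-1],(400,300)),cv2.resize(c2['pixels'][:,:,::-1],(400,300))]))
```

```text
clock 4.4 eef [ 0.434  -0.0635  0.0233] yaw 20.0 q [ -8.  19. -27.  45.   0.  62.] w 0.0855 -> t [-0.11  0.01  0.13] roll 0.0
```

View pics/m3.png

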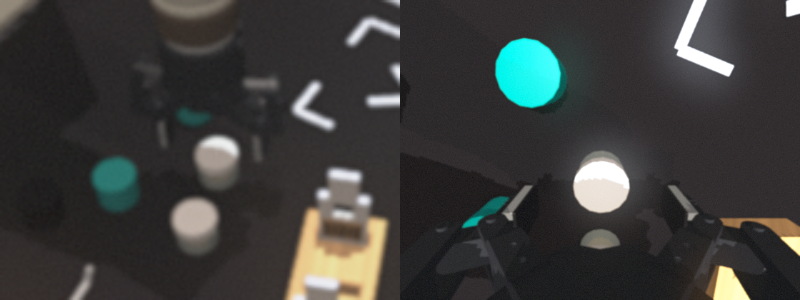

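Emit:
play_rows(
  motion=[
    {"fingers":1,"translation":[0,0,0.3],"roll":0},
    {"fingers":1,"translation":[0,0,0.3],"roll":0},
    {"fingers":1,"translation":[0,0,0.3],"roll":0},
    {"fingers":1,"translation":[0,0,0.3],"roll":0},
    {"fingers":1,"translation":[0,0,0.3],"roll":0},
    {"fingers":1,"translation":[0,0,0.3],"roll":0},
    {"fingers":1,"translation":[0,0,0.3],"roll":0},
    {"fingers":1,"translation":[0,0,0.3],"roll":0},
    {"fingers":1,"translation":[0,0,0.3],"roll":0},
    {"fingers":1,"translation":[0,0,0.3],"roll":0},
  ],
)

```text
clock: 5.32
eef_pos: [0.4344, -0.0636, 0.0211]
tool_rot: [0.985, 0.174, 0.0, 0.0]
ft_force: [-2.7, 0.2, 6.5]
grip_width: 0.0361
```

Run:
```python
from h import *
c=load('scene3');print([proj(c,p).round() for p in[(.434,-.0635,.02),(.4357,-.0615,.034)]])
c=load('wrist3');print(proj(c,(.434,-.0635,.034)))
c=snap('scene','scene4');cv2.imwrite('pics/m4.png',cv2.resize(c['pixels'][170:290,150:310,::-1],(640,480)))
print(bot.get_obs()['ft_force'])
```

```text
[array([236., 234.]), array([236., 231.])]
[277.78335513 267.25460263]
[-2.79868125  0.49722345  6.40168145]
```

View pics/m4.png

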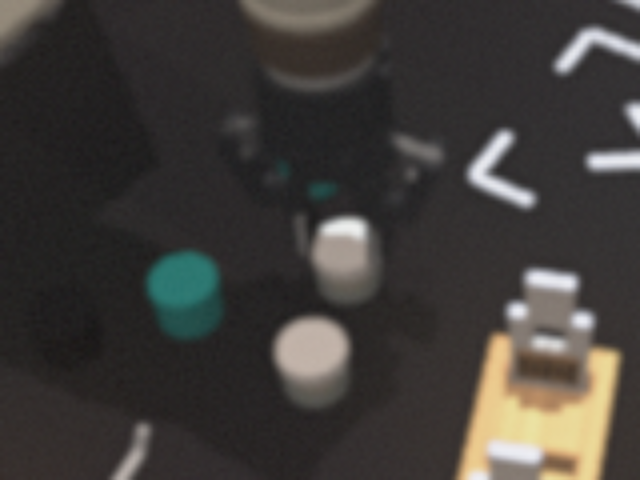

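Run:
```python
from h import *
c=load('scene4');j=np.array([.94,.342])
for s in(.02,.03):
  for z in(.0,.007,.02,.034): p=np.array([.4344,-.0636])-s*j; print(s,z,((proj(c,[*p,z])-[150,170])*4).round())
w=snap('wrist','wrist5');print(mv(.4344,-.0636,.0211,20))
cv2.imwrite('pics/w5.png',w['pixels'][120:420,100:460,::-1])
```

```text
0.02 0.0 [316. 273.]
0.02 0.007 [315. 267.]
0.02 0.02 [313. 254.]
0.02 0.034 [311. 240.]
0.03 0.0 [301. 271.]
0.03 0.007 [300. 264.]
0.03 0.02 [298. 251.]
0.03 0.034 [296. 237.]
clock 5.4 eef [ 0.4344 -0.0636  0.0211] yaw 20.0 q [ -8.  19. -27.  44.  -0.  62.] w 0.0361 -> t [ 0. -0.  0.] roll 0.0
[ 0.00072556 -0.00211586  0.00065377]
```

View pics/w5.png

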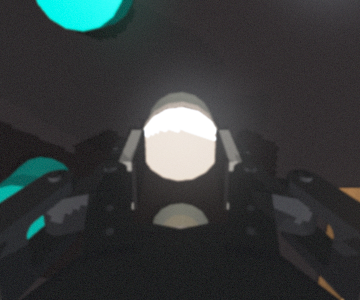

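The pot sits between the pads. Lifting and checking the width.

Emit:
play_rows(
  motion=[
    {"fingers":1,"translation":[0,0,-1],"roll":0},
    {"fingers":1,"translation":[0,0,-2],"roll":0},
    {"fingers":1,"translation":[0,0,-4],"roll":0},
    {"fingers":1,"translation":[0,0,-7],"roll":0},
    {"fingers":1,"translation":[0,0,-10],"roll":0},
    {"fingers":1,"translation":[0,0,-13],"roll":0},
    {"fingers":1,"translation":[0,0,-13],"roll":0},
    {"fingers":1,"translation":[0,0,-13],"roll":0},
  ],
)

```text
clock: 6.08
eef_pos: [0.4357, -0.0638, 0.1521]
tool_rot: [0.985, 0.174, 0.002, 0.001]
ft_force: [-0.1, -0.5, -1.7]
grip_width: 0.0359
```

Run:
```python
from h import *
mv(.591,.341,.15,85.3)
```

```text
clock 6.1 eef [ 0.4357 -0.0638  0.1521] yaw 20.0 q [ -8.  10. -16.  64.   0.  62.] w 0.0359 -> t [ 28.45 -32.72   0.26] roll -65.3
```

Emit:
play_rows(
  motion=[
    {"fingers":1,"translation":[2,-2.3,0],"roll":-5},
    {"fingers":1,"translation":[4,-4.6,0],"roll":-10},
    {"fingers":1,"translation":[6,-6.9,0],"roll":-15},
    {"fingers":1,"translation":[8,-9.2,0],"roll":-20},
    {"fingers":1,"translation":[10,-11.5,0],"roll":-25},
    {"fingers":1,"translation":[12,-13.8,0],"roll":-30},
    {"fingers":1,"translation":[14,-16.1,0],"roll":-35},
    {"fingers":1,"translation":[16,-18.4,0],"roll":-40},
    {"fingers":1,"translation":[18,-20.7,0],"roll":-45},
    {"fingers":1,"translation":[20,-23,0],"roll":-50},
    {"fingers":1,"translation":[22,-25.3,0],"roll":-55},
    {"fingers":1,"translation":[24,-27.6,0],"roll":-60},
    {"fingers":1,"translation":[26,-29.9,0],"roll":-65.3},
    {"fingers":1,"translation":[28,-32.2,0],"roll":-65.3},
    {"fingers":1,"translation":[28.5,-32.7,0],"roll":-65.3},
    {"fingers":1,"translation":[28.5,-32.7,0],"roll":-65.3},
    {"fingers":1,"translation":[28.5,-32.7,0],"roll":-65.3},
    {"fingers":1,"translation":[28.5,-32.7,0],"roll":-65.3},
  ],
)

```text
clock: 7.58
eef_pos: [0.5892, 0.3396, 0.1491]
tool_rot: [0.736, 0.677, -0.001, -0.0]
ft_force: [-0.7, -0.9, -0.0]
grip_width: 0.0355
```

Run:
```python
from h import *
mv(.591,.341,.03,85.3)
```

```text
clock 7.6 eef [0.5892 0.3396 0.1491] yaw 85.3 q [30. 37. 25. 78. -0. 35.] w 0.0355 -> t [ 0.17  0.19 11.91] roll -0.0
```

Emit:
play_rows(
  motion=[
    {"fingers":1,"translation":[0.2,0.1,3],"roll":0},
    {"fingers":1,"translation":[0.2,0.1,6],"roll":0},
    {"fingers":1,"translation":[0.2,0.1,9],"roll":0},
    {"fingers":1,"translation":[0.2,0.1,11],"roll":0},
    {"fingers":1,"translation":[0.2,0.1,12.2],"roll":0},
    {"fingers":1,"translation":[0.2,0.1,12.2],"roll":0},
    {"fingers":1,"translation":[0.2,0.1,12.2],"roll":0},
    {"fingers":1,"translation":[0.2,0.1,12.2],"roll":0},
    {"fingers":-0.5,"translation":[0.2,0.1,12.2],"roll":0},
    {"fingers":-0.5,"translation":[0.2,0.1,12.2],"roll":0},
    {"fingers":-0.5,"translation":[0.2,0.1,12.2],"roll":0},
    {"fingers":-0.5,"translation":[0.2,0.1,12.2],"roll":0},
    {"fingers":-0.5,"translation":[0.2,0.1,11],"roll":0},
    {"fingers":-0.5,"translation":[0.2,0.1,8],"roll":0},
    {"fingers":-0.5,"translation":[0.2,0.1,4],"roll":0},
    {"fingers":-0.5,"translation":[0.2,0.1,0],"roll":0},
    {"fingers":-1,"translation":[0.2,0.1,0],"roll":0},
    {"fingers":-1,"translation":[0.2,0.1,0],"roll":0},
  ],
)

```text
clock: 9.08
eef_pos: [0.5935, 0.3446, 0.1559]
tool_rot: [0.735, 0.678, 0.005, 0.001]
ft_force: [0.5, 0.0, -0.7]
grip_width: 0.0846
```

Run:
```python
from h import *
c=snap('scene','s6')
for s,p in pots(c):
    if .3<p[0]<.7 and -.25<p[1]<.45: print(s,p)
c=snap('top','t6')
for s,p in pots(c):
    if .3<p[0]<.7 and -.25<p[1]<.45: print(s,p)
mv(.461,-.137,.15,20)
```

```text
[299, 130, 94, 65, 2055] [0.5577 0.3274 0.034 ]
[298, 197, 39, 27, 235] [0.5796 0.1031 0.034 ]
[324, 233, 25, 14, 127] [0.6677 0.0378 0.034 ]
[219, 249, 18, 16, 235] [ 0.4625 -0.1378  0.034 ]
[267, 280, 19, 15, 117] [ 0.6006 -0.1465  0.034 ]
[118, 164, 64, 107, 3548] [0.5419 0.3251 0.034 ]
[239, 173, 18, 19, 120] [0.6512 0.0627 0.034 ]
[211, 196, 26, 35, 303] [0.5591 0.1302 0.034 ]
[190, 236, 18, 19, 118] [0.4657 0.1998 0.034 ]
[237, 236, 19, 19, 115] [0.4675 0.0602 0.034 ]
[318, 244, 17, 17, 220] [ 0.4601 -0.1366  0.034 ]
clock 9.2 eef [0.591  0.3431 0.1507] yaw 85.3 q [30. 37. 26. 78. -0. 35.] w 0.0856 -> t [-48.91  -9.03   0.06] roll 65.3
```

Second pot is still at (0.461,−0.137). Going there.

Emit:
play_rows(
  motion=[
    {"fingers":-1,"translation":[-3.5,-0.6,0],"roll":5},
    {"fingers":-1,"translation":[-7,-1.2,0],"roll":10},
    {"fingers":-1,"translation":[-10.5,-1.9,0],"roll":15},
    {"fingers":-1,"translation":[-14,-2.6,0],"roll":20},
    {"fingers":-1,"translation":[-17.5,-3.2,0],"roll":25},
    {"fingers":-1,"translation":[-21,-3.9,0],"roll":30},
    {"fingers":-1,"translation":[-24.5,-4.5,0],"roll":35},
    {"fingers":-1,"translation":[-28,-5.2,0],"roll":40},
    {"fingers":-1,"translation":[-31.5,-5.8,0],"roll":45},
    {"fingers":-1,"translation":[-35,-6.5,0],"roll":50},
    {"fingers":-1,"translation":[-38.5,-7.1,0],"roll":55},
    {"fingers":-1,"translation":[-42,-7.7,0],"roll":60},
    {"fingers":-1,"translation":[-45.5,-8.4,0],"roll":65.3},
    {"fingers":-1,"translation":[-48.9,-9,0],"roll":65.3},
    {"fingers":-1,"translation":[-48.9,-9,0],"roll":65.3},
    {"fingers":-1,"translation":[-48.9,-9,0],"roll":65.3},
    {"fingers":-1,"translation":[-48.9,-9,0],"roll":65.3},
  ],
)

```text
clock: 10.6
eef_pos: [0.4605, -0.1366, 0.1491]
tool_rot: [0.985, 0.173, -0.001, -0.001]
ft_force: [0.8, -0.2, 0.2]
grip_width: 0.0854
```

Run:
```python
from h import *
c=snap('scene','s7')
for s,p in pots(c):
    if .3<p[0]<.5 and -.25<p[1]<.0: print(s,p)
mv(.461,-.137,.021,20)
```

```text
[219, 249, 18, 16, 231] [ 0.4625 -0.1376  0.034 ]
clock 10.7 eef [ 0.4609 -0.1361  0.1493] yaw 20.1 q [-16.  14. -10.  65.   0.  53.] w 0.0857 -> t [-1.000e-02  1.100e-01  1.283e+01] roll 0.1
```

Emit:
play_rows(
  motion=[
    {"fingers":-1,"translation":[0,0.1,3],"roll":0},
    {"fingers":-1,"translation":[0,0.1,6],"roll":0},
    {"fingers":-1,"translation":[0,0.1,9],"roll":0},
    {"fingers":-1,"translation":[0,0.1,11.5],"roll":0},
    {"fingers":-1,"translation":[0,0.1,12.8],"roll":0},
    {"fingers":-1,"translation":[0,0.1,12.8],"roll":0},
    {"fingers":-1,"translation":[0,0.1,12.8],"roll":0},
    {"fingers":-1,"translation":[0,0.1,12.8],"roll":0},
    {"fingers":1,"translation":[0,0.1,12.8],"roll":0},
    {"fingers":1,"translation":[0,0.1,12.8],"roll":0},
    {"fingers":1,"translation":[0,0.1,12.8],"roll":0},
    {"fingers":1,"translation":[0,0.1,12.8],"roll":0},
    {"fingers":1,"translation":[0,0.1,12.8],"roll":0},
    {"fingers":1,"translation":[0,0.1,12.8],"roll":0},
    {"fingers":1,"translation":[0,0.1,11],"roll":0},
    {"fingers":1,"translation":[0,0.1,8],"roll":0},
    {"fingers":1,"translation":[0,0.1,4],"roll":0},
    {"fingers":1,"translation":[0,0.1,0],"roll":0},
    {"fingers":1,"translation":[0,0.1,0],"roll":0},
    {"fingers":1,"translation":[0,0.1,0],"roll":0},
  ],
)

```text
clock: 12.32
eef_pos: [0.4641, -0.1386, 0.1533]
tool_rot: [0.985, 0.174, 0.003, 0.002]
ft_force: [0.6, -0.2, -1.4]
grip_width: -0.0002
```

Run:
```python
from h import *
mv(.501,.349,.15,85.3)
```

```text
clock 12.3 eef [ 0.4641 -0.1386  0.1533] yaw 20.0 q [-17.  14. -10.  65.   0.  53.] w -0.0002 -> t [ 20.14 -44.56   0.26] roll -65.3
```

Run:
```python
from h import *
c=snap('scene','s8')
for s,p in pots(c):
    if .3<p[0]<.55 and -.3<p[1]<.1: print(s,p)
c=snap('wrist','w8')
for s,p in pots(c):
    if .3<p[0]<.55 and -.3<p[1]<.1: print(s,p)
mv(.461,-.137,.018,20)
```

```text
[267, 203, 17, 19, 112] [0.4851 0.0373 0.034 ]
[220, 249, 18, 17, 230] [ 0.4645 -0.1371  0.034 ]
[342, 0, 52, 28, 623] [0.4748 0.0391 0.034 ]
[259, 183, 45, 44, 1557] [ 0.463  -0.1336  0.034 ]
clock 12.4 eef [ 0.4612 -0.1377  0.1497] yaw 20.0 q [-17.  14. -10.  65.   0.  53.] w 0.0002 -> t [ 1.000e-02 -7.000e-02  1.317e+01] roll 0.0
```

The pot is essentially in place, so the grip didn't seat before the lift. Retrying slightly lower, with a longer close before lifting.

Emit:
play_rows(
  motion=[
    {"fingers":-1,"translation":[0.1,0,0],"roll":0},
    {"fingers":-1,"translation":[0.1,0,0],"roll":0},
    {"fingers":-1,"translation":[0.1,0,0],"roll":0},
    {"fingers":-1,"translation":[0.1,0,0],"roll":0},
    {"fingers":-1,"translation":[0.1,0,0],"roll":0},
    {"fingers":-1,"translation":[0.1,0,0],"roll":0},
    {"fingers":-1,"translation":[0.1,0,0],"roll":0},
    {"fingers":-1,"translation":[0.1,0,3],"roll":0},
    {"fingers":-1,"translation":[0.1,0,6],"roll":0},
    {"fingers":-1,"translation":[0.1,0,9],"roll":0},
    {"fingers":-1,"translation":[0.1,0,11.5],"roll":0},
    {"fingers":-1,"translation":[0.1,0,13.2],"roll":0},
    {"fingers":-1,"translation":[0.1,0,13.2],"roll":0},
    {"fingers":-1,"translation":[0.1,0,13.2],"roll":0},
    {"fingers":-1,"translation":[0.1,0,13.2],"roll":0},
    {"fingers":-1,"translation":[0.1,0,13.2],"roll":0},
  ],
)

```text
clock: 13.75
eef_pos: [0.4643, -0.1379, 0.0198]
tool_rot: [0.985, 0.174, 0.001, 0.001]
ft_force: [-0.5, -0.4, -0.1]
grip_width: 0.0854
```

Emit:
play_rows(
  motion=[
    {"fingers":1,"translation":[0,0,0],"roll":0},
    {"fingers":1,"translation":[0,0,0],"roll":0},
    {"fingers":1,"translation":[0,0,0],"roll":0},
    {"fingers":1,"translation":[0,0,0],"roll":0},
    {"fingers":1,"translation":[0,0,0],"roll":0},
    {"fingers":1,"translation":[0,0,0],"roll":0},
    {"fingers":1,"translation":[0,0,0],"roll":0},
    {"fingers":1,"translation":[0,0,0],"roll":0},
    {"fingers":1,"translation":[0,0,0],"roll":0},
    {"fingers":1,"translation":[0,0,0],"roll":0},
    {"fingers":1,"translation":[0,0,0],"roll":0},
    {"fingers":1,"translation":[0,0,0],"roll":0},
    {"fingers":1,"translation":[0,0,-2],"roll":0},
    {"fingers":1,"translation":[0,0,-4],"roll":0},
    {"fingers":1,"translation":[0,0,-7],"roll":0},
    {"fingers":1,"translation":[0,0,-10],"roll":0},
    {"fingers":1,"translation":[0,0,-13],"roll":0},
    {"fingers":1,"translation":[0,0,-13],"roll":0},
    {"fingers":1,"translation":[0,0,-13],"roll":0},
  ],
)

```text
clock: 15.33
eef_pos: [0.4643, -0.1379, 0.1502]
tool_rot: [0.985, 0.174, 0.002, 0.001]
ft_force: [-0.2, 0.8, -1.0]
grip_width: 0.0368
```

Run:
```python
from h import *
mv(.501,.349,.15,85.3)
```

```text
clock 15.3 eef [ 0.4643 -0.1379  0.1502] yaw 20.0 q [-17.  14. -10.  65.   0.  53.] w 0.0368 -> t [ 2.011e+01 -4.450e+01 -3.000e-02] roll -65.3
```

Emit:
play_rows(
  motion=[
    {"fingers":1,"translation":[1.4,-3,0],"roll":-5},
    {"fingers":1,"translation":[2.7,-6,0],"roll":-10},
    {"fingers":1,"translation":[4.1,-9,0],"roll":-15},
    {"fingers":1,"translation":[5.4,-12,0],"roll":-20},
    {"fingers":1,"translation":[6.8,-15,0],"roll":-25},
    {"fingers":1,"translation":[8.1,-18,0],"roll":-30},
    {"fingers":1,"translation":[9.5,-21,0],"roll":-35},
    {"fingers":1,"translation":[10.8,-24,0],"roll":-40},
    {"fingers":1,"translation":[12.2,-27,0],"roll":-45},
    {"fingers":1,"translation":[13.5,-30,0],"roll":-50},
    {"fingers":1,"translation":[14.9,-33,0],"roll":-55},
    {"fingers":1,"translation":[16.2,-36,0],"roll":-60},
    {"fingers":1,"translation":[17.6,-39,0],"roll":-65.3},
    {"fingers":1,"translation":[19,-42,0],"roll":-65.3},
    {"fingers":1,"translation":[20.1,-44.5,0],"roll":-65.3},
    {"fingers":1,"translation":[20.1,-44.5,0],"roll":-65.3},
    {"fingers":1,"translation":[20.1,-44.5,0],"roll":-65.3},
    {"fingers":1,"translation":[20.1,-44.5,0],"roll":-65.3},
    {"fingers":1,"translation":[20.1,-44.5,0],"roll":-65.3},
  ],
)

```text
clock: 16.92
eef_pos: [0.4988, 0.3479, 0.1472]
tool_rot: [0.736, 0.677, -0.001, -0.0]
ft_force: [-0.8, 0.4, -0.3]
grip_width: 0.0364
```

Run:
```python
from h import *
snap('scene','s9');mv(.501,.349,.026,85.3)
```

```text
clock 17.0 eef [0.4991 0.3479 0.1476] yaw 85.2 q [35. 28. 10. 72. -0. 40.] w 0.0364 -> t [ 0.14  0.2  12.16] roll -0.1
```

Emit:
play_rows(
  motion=[
    {"fingers":1,"translation":[0.1,0.2,3],"roll":0},
    {"fingers":1,"translation":[0.1,0.2,6],"roll":0},
    {"fingers":1,"translation":[0.1,0.2,9],"roll":0},
    {"fingers":1,"translation":[0.1,0.2,11],"roll":0},
    {"fingers":1,"translation":[0.1,0.2,12.2],"roll":0},
    {"fingers":1,"translation":[0.1,0.2,12.2],"roll":0},
    {"fingers":1,"translation":[0.1,0.2,12.2],"roll":0},
    {"fingers":1,"translation":[0.1,0.2,12.2],"roll":0},
    {"fingers":-0.5,"translation":[0.1,0.2,12.2],"roll":0},
    {"fingers":-0.5,"translation":[0.1,0.2,12.2],"roll":0},
    {"fingers":-0.5,"translation":[0.1,0.2,12.2],"roll":0},
    {"fingers":-0.5,"translation":[0.1,0.2,12.2],"roll":0},
    {"fingers":-0.5,"translation":[0.1,0.2,11],"roll":0},
    {"fingers":-0.5,"translation":[0.1,0.2,8],"roll":0},
    {"fingers":-0.5,"translation":[0.1,0.2,4],"roll":0},
    {"fingers":-0.5,"translation":[0.1,0.2,0],"roll":0},
    {"fingers":-0.5,"translation":[0.1,0.2,0],"roll":0},
    {"fingers":-0.5,"translation":[0.1,0.2,0],"roll":0},
  ],
)

```text
clock: 18.47
eef_pos: [0.5035, 0.3518, 0.1523]
tool_rot: [0.735, 0.678, 0.004, 0.001]
ft_force: [0.2, 0.5, -0.4]
grip_width: 0.0642
```

Emit:
play_rows(
  motion=[
    {"fingers":0.3,"translation":[0,4,0],"roll":7},
    {"fingers":0.3,"translation":[0,8,0],"roll":14},
    {"fingers":0.3,"translation":[0,12,0],"roll":21},
    {"fingers":0.3,"translation":[0,12,0],"roll":28},
    {"fingers":0.3,"translation":[0,12,0],"roll":35},
    {"fingers":0.3,"translation":[0,12,0],"roll":42},
    {"fingers":0.3,"translation":[0,12,0],"roll":49},
    {"fingers":0.3,"translation":[0,12,0],"roll":56},
    {"fingers":0.3,"translation":[0,12,0],"roll":63},
    {"fingers":0.3,"translation":[0,12,0],"roll":70},
    {"fingers":0.3,"translation":[0,12,0],"roll":77},
    {"fingers":0.3,"translation":[0,12,0],"roll":84},
    {"fingers":0.3,"translation":[0,12,0],"roll":90},
    {"fingers":0.3,"translation":[0,12,0],"roll":90},
    {"fingers":0.3,"translation":[0,12,0],"roll":90},
  ],
)

```text
clock: 19.72
eef_pos: [0.6203, 0.3401, 0.1465]
tool_rot: [0.999, -0.039, -0.001, 0.001]
ft_force: [0.4, 0.4, 0.3]
grip_width: 0.03
```

Run:
```python
from h import *
c=snap('top','t10');w=snap('wrist','w10')
cv2.imwrite('pics/m10.png',np.hstack([cv2.resize(c['pixels'][155:295,95:235,::-1],(390,390)),cv2.resize(w['pixels'][:,:,::-1],(400,300),interpolation=cv2.INTER_AREA) .copy() if 0 else cv2.copyMakeBorder(cv2.resize(w['pixels'][:,:,::-1],(400,300)),0,90,0,0,cv2.BORDER_CONSTANT)]))
mv(.4135,.356,.027,-4.7)
```

```text
clock 19.8 eef [0.6206 0.3403 0.1471] yaw -4.6 q [ 29.  41.  31.  81.   0. 123.] w 0.0299 -> t [-20.75   0.07  12.04] roll 0.1
```

View pics/m10.png

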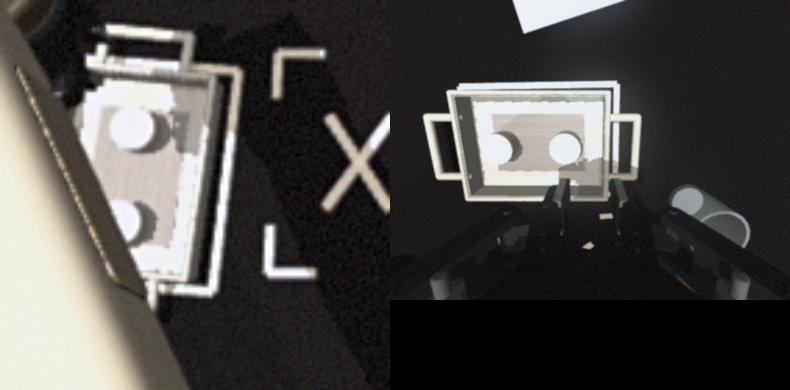

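Both pots stand in the pan. I overshot to the far side, so now to the near handle.

Run:
```python
from h import *
c=load('w10')
for u,v in((428,147),(638,147)): print(ray(c,((u-390)/.7143,v/.7143),.034).round(3))
```

```text
[0.41  0.361 0.034]
[0.684 0.339 0.034]
```

Emit:
play_rows(
  motion=[
    {"fingers":0.3,"translation":[-3,0,0],"roll":0},
    {"fingers":0.3,"translation":[-6,0,0],"roll":0},
    {"fingers":0.3,"translation":[-9,0,0],"roll":0},
    {"fingers":0.3,"translation":[-12,0,0],"roll":0},
    {"fingers":0.3,"translation":[-15,0,0],"roll":0},
    {"fingers":0.3,"translation":[-18,0,0],"roll":0},
    {"fingers":0.3,"translation":[-20.7,0,0],"roll":0},
    {"fingers":0.3,"translation":[-20.7,0,0],"roll":0},
    {"fingers":0.3,"translation":[-20.7,0,0],"roll":0},
    {"fingers":0.3,"translation":[-20.7,0,0],"roll":0},
    {"fingers":0.3,"translation":[-20.7,0,0],"roll":0},
  ],
)

```text
clock: 20.73
eef_pos: [0.4158, 0.3576, 0.1483]
tool_rot: [0.999, -0.041, 0.0, -0.0]
ft_force: [1.0, 0.6, -0.9]
grip_width: 0.03
```

Run:
```python
from h import *
mv(.4135,.356,.027,-4.7)
c=snap('wrist','w11');s=snap('scene','s11')
cv2.imwrite('pics/m11.png',np.hstack([cv2.resize(c['pixels'][:,:,::-1],(440,330)),cv2.resize(s['pixels'][110:214,290:400,::-1],(349,330))]))
```

```text
clock 20.7 eef [0.4158 0.3576 0.1483] yaw -4.7 q [ 41.  22.  -0.  68.  -0. 135.] w 0.0300 -> t [-0.23  0.18 12.13] roll -0.0
```

View pics/m11.png

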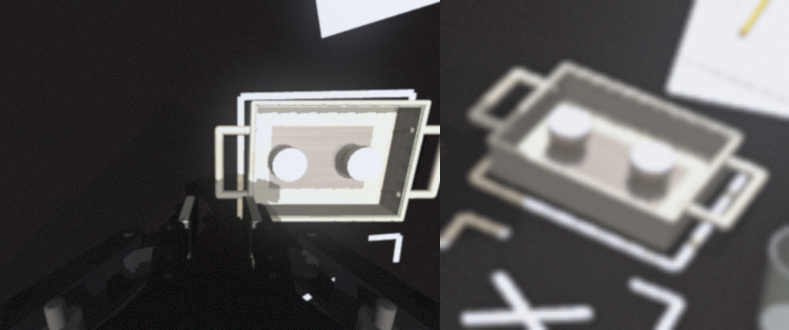

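In the wrist view the bar at x≈220 lines up with the finger midpoint (188–253). Both pots are standing. Descending on the handle and gripping.

Emit:
play_rows(
  motion=[
    {"fingers":0.3,"translation":[-0.1,0.1,3],"roll":0},
    {"fingers":0.3,"translation":[-0.1,0.1,6],"roll":0},
    {"fingers":0.3,"translation":[-0.1,0.1,8],"roll":0},
    {"fingers":0.3,"translation":[-0.1,0.1,10],"roll":0},
    {"fingers":0.3,"translation":[-0.1,0.1,12],"roll":0},
    {"fingers":0.3,"translation":[-0.1,0.1,12.1],"roll":0},
    {"fingers":0.3,"translation":[-0.1,0.1,12.1],"roll":0},
    {"fingers":0.3,"translation":[-0.1,0.1,12.1],"roll":0},
    {"fingers":0.3,"translation":[-0.1,0.1,12.1],"roll":0},
    {"fingers":1,"translation":[-0.1,0.1,12.1],"roll":0},
    {"fingers":1,"translation":[-0.1,0.1,12.1],"roll":0},
    {"fingers":1,"translation":[-0.1,0.1,12.1],"roll":0},
    {"fingers":1,"translation":[-0.1,0.1,12.1],"roll":0},
    {"fingers":1,"translation":[-0.1,0.1,12.1],"roll":0},
    {"fingers":1,"translation":[-0.1,0.1,12.1],"roll":0},
    {"fingers":1,"translation":[-0.1,0.1,12.1],"roll":0},
    {"fingers":1,"translation":[-0.1,0.1,12.1],"roll":0},
    {"fingers":1,"translation":[-0.1,0.1,12.1],"roll":0},
  ],
)

```text
clock: 22.33
eef_pos: [0.4149, 0.3573, 0.0289]
tool_rot: [0.999, -0.041, 0.001, -0.001]
ft_force: [0.5, -0.7, 6.2]
grip_width: -0.0003
```

Run:
```python
from h import *
a=np.radians(.6)
z=bot.get_obs()['eef_pos'][2]
# pan yaw = jaw yaw ; move handle so pan centre at wash
mv(.564-.133*np.cos(a),.1345-.133*np.sin(a),z,.6);print(bot.get_obs()['ft_force'])
```

```text
clock 22.3 eef [0.4149 0.3573 0.0289] yaw -4.7 q [ 41.  28. -10.  52.  -0. 135.] w -0.0003 -> t [ 3.44 22.21 -0.04] roll -5.3
[ 0.47807169 -0.73329024  6.15412749]
```

The gripper closed to zero with +6 N upward, which suggests the tips are sitting on top of the bar, higher than nominal. The marginal pot grips fit that too. I'll reopen, go 12 mm lower and close again.

Emit:
play_rows(
  motion=[
    {"fingers":0.3,"translation":[0,0,-0.5],"roll":0},
    {"fingers":0.3,"translation":[0,0,-0.5],"roll":0},
    {"fingers":0.3,"translation":[0,0,-0.5],"roll":0},
    {"fingers":0.3,"translation":[0,0,-0.5],"roll":0},
    {"fingers":0.3,"translation":[0,0,0],"roll":0},
    {"fingers":0.3,"translation":[0,0,0.4],"roll":0},
    {"fingers":0.3,"translation":[0,0,0.8],"roll":0},
    {"fingers":0.3,"translation":[0,0,1.2],"roll":0},
    {"fingers":0.3,"translation":[0,0,1.2],"roll":0},
    {"fingers":0.3,"translation":[0,0,1.2],"roll":0},
  ],
)

```text
clock: 23.17
eef_pos: [0.4132, 0.3561, 0.0146]
tool_rot: [0.999, -0.041, -0.0, 0.0]
ft_force: [0.4, -0.4, 0.2]
grip_width: 0.0302
```

Emit:
play_rows(
  motion=[
    {"fingers":1,"translation":[0,0,0],"roll":0},
    {"fingers":1,"translation":[0,0,0],"roll":0},
    {"fingers":1,"translation":[0,0,0],"roll":0},
    {"fingers":1,"translation":[0,0,0],"roll":0},
    {"fingers":1,"translation":[0,0,0],"roll":0},
    {"fingers":1,"translation":[0,0,0],"roll":0},
    {"fingers":1,"translation":[0,0,0],"roll":0},
    {"fingers":1,"translation":[0,0,0],"roll":0},
  ],
)

```text
clock: 23.83
eef_pos: [0.4139, 0.3567, 0.0155]
tool_rot: [0.999, -0.041, 0.0, -0.0]
ft_force: [1.7, 0.2, 1.9]
grip_width: 0.0072
```

Run:
```python
from h import *
s=snap('scene','s12')
w=snap('wrist','w12')
cv2.imwrite('pics/m12.png',np.hstack([cv2.resize(w['pixels'][150:400,150:420,::-1],(430,400)),cv2.resize(s['pixels'][110:210,270:370,::-1],(350,400))]))
mv(.4149,.3573,.0289,-4.7)
```

```text
clock 23.9 eef [0.4139 0.3567 0.0155] yaw -4.7 q [ 41.  29. -11.  50.  -0. 135.] w 0.0074 -> t [ 0.09 -0.07 -1.34] roll 0.0
```

Reading 7 mm on the 10 mm bar (width reads about 3 mm low): it's gripped. Sliding slowly.

Run:
```python
from h import *
a=np.radians(.6);mv(.564-.133*np.cos(a),.1345-.133*np.sin(a),.0155,.6)
```

```text
clock 23.9 eef [0.4139 0.3567 0.0155] yaw -4.7 q [ 41.  29. -11.  50.  -0. 135.] w 0.0074 -> t [ 3.530e+00  2.214e+01 -1.000e-02] roll -5.3
```

Emit:
play_rows(
  motion=[
    {"fingers":1,"translation":[0.02,0.1,0],"roll":0},
    {"fingers":1,"translation":[0.06,0.4,0],"roll":0},
    {"fingers":1,"translation":[0.12,0.8,0],"roll":0},
    {"fingers":1,"translation":[0.2,1.3,0],"roll":-0.3},
    {"fingers":1,"translation":[0.3,1.9,0],"roll":-0.5},
    {"fingers":1,"translation":[0.4,2.5,0],"roll":-0.7},
    {"fingers":1,"translation":[0.5,3.1,0],"roll":-0.8},
    {"fingers":1,"translation":[0.6,3.7,0],"roll":-0.9},
    {"fingers":1,"translation":[0.7,4.3,0],"roll":-1},
    {"fingers":1,"translation":[0.8,4.9,0],"roll":-1.2},
    {"fingers":1,"translation":[0.9,5.5,0],"roll":-1.3},
    {"fingers":1,"translation":[1.0,6.1,0],"roll":-1.5},
    {"fingers":1,"translation":[1.1,6.7,0],"roll":-1.6},
    {"fingers":1,"translation":[1.2,7.3,0],"roll":-1.8},
    {"fingers":1,"translation":[1.3,7.9,0],"roll":-1.9},
    {"fingers":1,"translation":[1.35,8.4,0],"roll":-2},
    {"fingers":1,"translation":[1.4,8.8,0],"roll":-2.1},
    {"fingers":1,"translation":[1.45,9.1,0],"roll":-2.2},
    {"fingers":1,"translation":[1.5,9.3,0],"roll":-2.2},
    {"fingers":1,"translation":[1.5,9.4,0],"roll":-2.2},
  ],
)

```text
clock: 25.6
eef_pos: [0.421, 0.2614, 0.0155]
tool_rot: [1.0, -0.022, 0.0, -0.0]
ft_force: [1.0, 6.0, 3.3]
grip_width: 0.0074
```

Run:
```python
from h import *
s=snap('scene','s13');w=snap('wrist','w13')
cv2.imwrite('pics/m13.png',np.hstack([cv2.resize(w['pixels'][:,:,::-1],(440,330)),cv2.resize(s['pixels'][120:230,245:380,::-1],(405,330))[:,:355]]))
a=np.radians(.6);mv(.564-.133*np.cos(a),.1345-.133*np.sin(a),.0155,.6)
```

```text
clock 25.7 eef [0.4211 0.2613 0.0155] yaw -2.5 q [ 32.  24. -19.  47.  -0. 124.] w 0.0075 -> t [ 1.55 12.76 -0.  ] roll -3.1
```

View pics/m13.png

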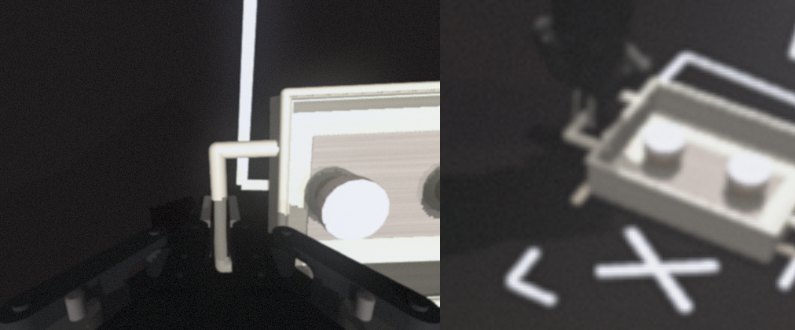

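The handle is held, the pan is moving square and both pots are upright. Continuing.

Emit:
play_rows(
  motion=[
    {"fingers":1,"translation":[0.02,0.2,0],"roll":0},
    {"fingers":1,"translation":[0.08,0.6,0],"roll":-0.2},
    {"fingers":1,"translation":[0.15,1.2,0],"roll":-0.4},
    {"fingers":1,"translation":[0.24,2,0],"roll":-0.6},
    {"fingers":1,"translation":[0.34,2.8,0],"roll":-0.8},
    {"fingers":1,"translation":[0.44,3.6,0],"roll":-1},
    {"fingers":1,"translation":[0.54,4.4,0],"roll":-1.2},
    {"fingers":1,"translation":[0.63,5.2,0],"roll":-1.4},
    {"fingers":1,"translation":[0.73,6,0],"roll":-1.6},
    {"fingers":1,"translation":[0.83,6.8,0],"roll":-1.8},
    {"fingers":1,"translation":[0.93,7.6,0],"roll":-2},
    {"fingers":1,"translation":[1.03,8.4,0],"roll":-2.2},
    {"fingers":1,"translation":[1.12,9.2,0],"roll":-2.4},
    {"fingers":1,"translation":[1.22,10,0],"roll":-2.6},
    {"fingers":1,"translation":[1.3,10.8,0],"roll":-2.8},
    {"fingers":1,"translation":[1.4,11.5,0],"roll":-2.9},
    {"fingers":1,"translation":[1.45,12.1,0],"roll":-3},
    {"fingers":1,"translation":[1.5,12.5,0],"roll":-3.1},
    {"fingers":1,"translation":[1.5,12.7,0],"roll":-3.1},
    {"fingers":1,"translation":[1.5,12.7,0],"roll":-3.1},
  ],
)

```text
clock: 27.37
eef_pos: [0.4302, 0.1338, 0.0154]
tool_rot: [1.0, 0.005, -0.0, -0.0]
ft_force: [0.7, 4.8, 5.3]
grip_width: 0.0075
```

Run:
```python
from h import *
a=np.radians(.6);mv(.564-.133*np.cos(a),.1345-.133*np.sin(a),.0155,.6)
w=snap('wrist','w14')
im=w['pixels'];hsv=cv2.cvtColor(im,cv2.COLOR_RGB2HSV)
t=snap('top','t14');s=snap('scene','s14')
cv2.imwrite('pics/m14.png',np.hstack([cv2.resize(t['pixels'][150:280,160:280,::-1],(388,420)),cv2.resize(s['pixels'][160:280,245:365,::-1],(410,420))]))
```

```text
clock 27.4 eef [0.4302 0.1338 0.0154] yaw 0.6 q [ 17.  20. -25.  44.   0. 107.] w 0.0075 -> t [ 0.08  0.07 -0.01] roll -0.0
```

View pics/m14.png

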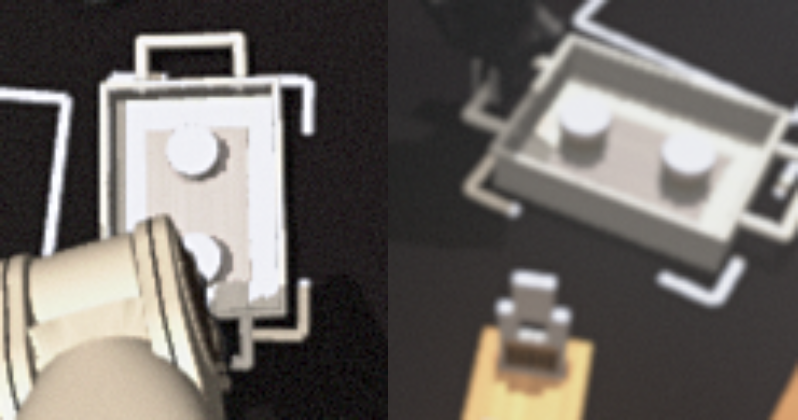

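The pan looks square over the brackets. Far handle is at crop (190,42). Releasing and checking numerically.

Emit:
play_rows(
  motion=[
    {"fingers":0.3,"translation":[0,0,0],"roll":0},
    {"fingers":0.3,"translation":[0,0,0],"roll":0},
    {"fingers":0.3,"translation":[0,0,0],"roll":0},
    {"fingers":0.3,"translation":[0,0,0],"roll":0},
    {"fingers":0.3,"translation":[0,0,0],"roll":0},
    {"fingers":0.3,"translation":[0,0,-1],"roll":0},
    {"fingers":0.3,"translation":[0,0,-3],"roll":0},
    {"fingers":0.3,"translation":[0,0,-6],"roll":0},
    {"fingers":0.3,"translation":[0,0,-10],"roll":0},
    {"fingers":0.3,"translation":[0,0,-14],"roll":0},
    {"fingers":0.3,"translation":[0,0,-18],"roll":0},
    {"fingers":0.3,"translation":[0,0,-21],"roll":0},
    {"fingers":0.3,"translation":[0,0,-21],"roll":0},
  ],
)

```text
clock: 28.6
eef_pos: [0.434, 0.1349, 0.232]
tool_rot: [1.0, 0.005, 0.006, -0.002]
ft_force: [1.5, -0.0, 0.4]
grip_width: 0.0297
```

Run:
```python
from h import *
t=load('t14')
print('far handle',ray(t,(190/3.23+160,42/3.23+150),.034).round(3),'want',.697,.136)
s=snap('scene','s15')
# tag tab tops (z=.121) & shoulders from top view
c=load('top0')
# stand fit from measured top corners
P=np.array([ray(c,(u/4+255,v/4+165),.028)[:2] for u,v in[(147,108),(373,35),(410,137)]])
d=P[1]-P[0];ang=np.degrees(np.arctan2(d[1],d[0]));ctr=(P[0]+P[2])/2
print('stand',ctr.round(3),ang,np.linalg.norm(d),np.linalg.norm(P[2]-P[1]))
u=d/np.linalg.norm(d)
for k in(-55,0,55):
  q=ctr+u*k/1000;print(k,q.round(4),'scene top px',proj(s,[*q,.121]).round(1),'top px crop',((proj(c,[*q,.121])-[255,165])*4).round())
# blobs of tab tops in scene
im=s['pixels'];hsv=cv2.cvtColor(im,cv2.COLOR_RGB2HSV)
m=((hsv[:,:,2]>150)&(hsv[:,:,1]<50)).astype(np.uint8)
n,l,st,ce=cv2.connectedComponentsWithStats(m)
for i in range(1,n):
  if 255<ce[i][0]<320 and 225<ce[i][1]<310: print(st[i],ce[i].round(1),ray(s,ce[i],.121).round(4))
mv(*(ctr-u*.055),.2,ang)
```

```text
far handle [0.693 0.147 0.034] want 0.697 0.136
stand [ 0.61  -0.135] -70.84557297532427 0.16078784543213628 0.07344605593878535
-55 [ 0.5918 -0.0835] scene top px [287.  240.1] top px crop [215. 118.]
0 [ 0.6098 -0.1354] scene top px [282.2 260.6] top px crop [300.  91.]
55 [ 0.6279 -0.1874] scene top px [277. 283.] top px crop [384.  63.]
[281 238  13   5  54] [287.4 239.9] [ 0.5923 -0.0827  0.121 ]
[277 246   5   4  19] [279.1 247.4] [ 0.5869 -0.1092  0.121 ]
[292 248   6   5  24] [294.7 249.9] [ 0.6188 -0.0981  0.121 ]
[283 254   9   5  33] [286.9 255.8] [ 0.6121 -0.1198  0.121 ]
[272 280  14   6  68] [278.1 282.7] [ 0.6294 -0.1856  0.121 ]
[267 288   6   5  27] [269.6 289.9] [ 0.6234 -0.2082  0.121 ]
[284 290   7   6  32] [286.5 292.4] [ 0.6548 -0.1963  0.121 ]
[274 296  10   5  42] [278.5 297.7] [ 0.6473 -0.2142  0.121 ]
clock 28.6 eef [0.4327 0.1345 0.2288] yaw 0.6 q [ 17.   8.  -6.  75.  -0. 107.] w 0.0298 -> t [15.66 21.97  2.96] roll 71.4
```

Stand fit is consistent (160.8 × 73.4 mm vs 160 × 75), and the tag tops agree within 2 mm from both cameras. The pan is about 6 mm and 2° off the mark, within tolerance. Next I'll work out where the fingertips really are along the tool axis, using the saved wrist and scene views.

Run:
```python
from h import *
w=load('w11');e=np.array([.4158,.3576,.1483]);a=np.radians(-4.7);j=np.array([np.cos(a),np.sin(a),0])
k=np.array([-j[1],j[0],0])
for dz in(-.02,-.014,-.008,0,.008,.016):
  print(dz,[proj(w,e+s*j+b*k+[0,0,dz]).round(0) for s in(-.0165,.0165) for b in(.011,-.011)])
s=load('s13');e=np.array([.4211,.2613,.0155])
for dz in(-.014,0,.014,.03): print(dz,((proj(s,e+[0,0,dz])-[245,120])*3).round())
im=w['pixels'][220:300,215:345,::-1]
s8=load('s15')['pixels'][:,:,::-1]
p=proj(load('s15'),[.4327,.1345,.2288]);print(p)
x,y=p.astype(int)
cv2.imwrite('pics/m16.png',np.hstack([cv2.resize(im,None,fx=3.5,fy=3.5),cv2.resize(s8[y-35:y+35,x-40:x+40],(320,280))]))
```

```text
-0.02 [array([252., 230.]), array([253., 263.]), array([306., 230.]), array([305., 263.])]
-0.014 [array([251., 233.]), array([252., 267.]), array([307., 233.]), array([306., 267.])]
-0.008 [array([250., 237.]), array([251., 272.]), array([307., 237.]), array([307., 271.])]
0 [array([249., 242.]), array([250., 278.]), array([309., 242.]), array([308., 278.])]
0.008 [array([247., 247.]), array([249., 285.]), array([310., 247.]), array([309., 285.])]
0.016 [array([246., 253.]), array([247., 293.]), array([312., 253.]), array([311., 292.])]
-0.014 [146. 135.]
0 [147. 124.]
0.014 [147. 113.]
0.03 [147. 101.]
[275.23733055 125.10435544]
```

View pics/m16.png

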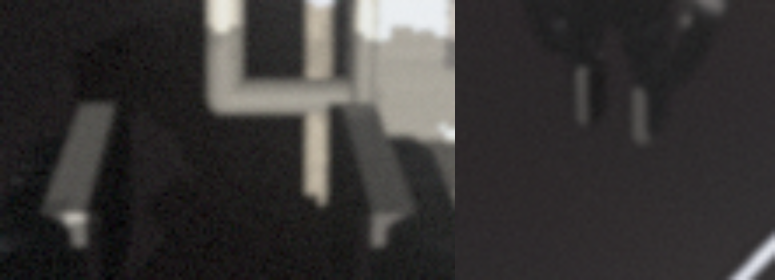

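Both views put the closed fingertips about 5–10 mm above the reported TCP, not 14 mm below, so I'll use that for depth. Moving over the first tag.

Run:
```python
from h import *
s=load('scene0')
for p in((.476,-.281),(.388,-.294),(.299,-.307)): print(proj(s,[*p,.152]).round(1))
print('expect ~ (185,280),(146,264),(109,251)')
```

```text
[183.7 276.2]
[144.3 261.8]
[106.7 248. ]
expect ~ (185,280),(146,264),(109,251)
```

Emit:
play_rows(
  motion=[
    {"fingers":-0.2,"translation":[1.3,1.8,0],"roll":6},
    {"fingers":-0.2,"translation":[2.6,3.6,0],"roll":12},
    {"fingers":-0.2,"translation":[3.9,5.4,0],"roll":18},
    {"fingers":-0.2,"translation":[5.2,7.2,0],"roll":24},
    {"fingers":-0.2,"translation":[6.5,9,0],"roll":30},
    {"fingers":-0.2,"translation":[7.8,10.8,0],"roll":36},
    {"fingers":-0.2,"translation":[9.1,12.6,0],"roll":42},
    {"fingers":-0.2,"translation":[10.4,14.4,0],"roll":48},
    {"fingers":-0.2,"translation":[11.7,16.2,0],"roll":54},
    {"fingers":-0.2,"translation":[13,18,0],"roll":60},
    {"fingers":-0.2,"translation":[14.3,20,0],"roll":66},
    {"fingers":-0.2,"translation":[15.7,22,0],"roll":71.4},
    {"fingers":-0.2,"translation":[15.7,22,0],"roll":71.4},
    {"fingers":-0.2,"translation":[15.7,22,0],"roll":71.4},
    {"fingers":-0.2,"translation":[15.7,22,0],"roll":71.4},
    {"fingers":-0.2,"translation":[15.7,22,0],"roll":71.4},
  ],
)

```text
clock: 29.98
eef_pos: [0.5887, -0.0835, 0.2244]
tool_rot: [0.816, -0.579, -0.001, 0.0]
ft_force: [-0.5, 0.1, -0.0]
grip_width: 0.0511
```

Run:
```python
from h import *
mv(.592,-.083,.09,-70.8)
```

```text
clock 30.0 eef [ 0.5887 -0.0835  0.2244] yaw -70.7 q [ -8.  25.  16.  81.   0. 153.] w 0.0511 -> t [ 0.08 -0.35 13.44] roll 0.1
```

Emit:
play_rows(
  motion=[
    {"fingers":-0.2,"translation":[0.1,-0.3,3],"roll":0},
    {"fingers":-0.2,"translation":[0.1,-0.3,6],"roll":0},
    {"fingers":-0.2,"translation":[0.1,-0.3,9],"roll":0},
    {"fingers":-0.2,"translation":[0.1,-0.3,11.5],"roll":0},
    {"fingers":-0.2,"translation":[0.1,-0.3,13.4],"roll":0},
    {"fingers":-0.2,"translation":[0.1,-0.3,13.4],"roll":0},
    {"fingers":-0.2,"translation":[0.1,-0.3,13.4],"roll":0},
    {"fingers":-0.2,"translation":[0.1,-0.3,13.4],"roll":0},
    {"fingers":-0.2,"translation":[0.1,-0.3,13.4],"roll":0},
  ],
)

```text
clock: 30.73
eef_pos: [0.5943, -0.0841, 0.0935]
tool_rot: [0.815, -0.579, 0.002, -0.001]
ft_force: [-0.5, -0.3, 0.8]
grip_width: 0.0511
```

Emit:
play_rows(
  motion=[
    {"fingers":1,"translation":[0,0,0],"roll":0},
    {"fingers":1,"translation":[0,0,0],"roll":0},
    {"fingers":1,"translation":[0,0,0],"roll":0},
    {"fingers":1,"translation":[0,0,0],"roll":0},
    {"fingers":1,"translation":[0,0,0],"roll":0},
    {"fingers":1,"translation":[0,0,0],"roll":0},
    {"fingers":1,"translation":[0,0,0],"roll":0},
    {"fingers":1,"translation":[0,0,0],"roll":0},
    {"fingers":1,"translation":[0,0,0],"roll":0},
    {"fingers":1,"translation":[0,0,0],"roll":0},
  ],
)

```text
clock: 31.57
eef_pos: [0.5932, -0.0838, 0.0921]
tool_rot: [0.815, -0.579, 0.0, -0.001]
ft_force: [-1.0, 0.9, 5.9]
grip_width: 0.0066
```

Run:
```python
from h import *
mv(.592,-.083,.25,-70.8)
# precise hook tips: bright px near predictions in scene0/top0
for f,c0 in(('top0',[(395.4,242),(402.5,280.8),(409.6,320.8)]),('scene0',[(185,278),(146,263),(109,250)])):
    im=cv2.cvtColor(load(f)['pixels'],cv2.COLOR_RGB2GRAY)
    for u,v in c0:
        u,v=int(u),int(v);print(f,u-8,v-8);print(im[v-8:v+8:1,u-8:u+9])
```

```text
clock 31.6 eef [ 0.5932 -0.0838  0.0921] yaw -70.8 q [ -8.  30.   4.  64.   0. 153.] w 0.0066 -> t [ -0.12   0.07 -15.79] roll 0.0
top0 387 234
[[138 143 139 139 145 142 144 147 137 103  72  70  94  99 129 129 130]
 [137 141 143 142 145 143 142 143 141 126 118 113 122 141 146 147 144]
 [131 143 137 140 140 147 144 138 135 125 124 127 138 143 150 143 137]
 [133 142 143 139 140 146 142 130 135 136 129 120 136 140 147 145 138]
 [127 135 137 133 141 148 139 131 132 135 126 115 130 139 142 140 141]
 [127 138 138 132 141 141 142 132 132 132 124 122 135 139 126 125 131]
 [127 135 141 138 138 144 145 124 135 123 143 170 176 180 175 181 189]
 [123 134 137 138 144 138 128 158 196 140 162 202 207 202 199 197 196]
 [125 133 138 140 135 144 107 132 200 130 132 152 148 134 123 118 121]
 [126 132 104 100  97 103  87  94 126  92  83  84  82  81  73  83  83]
 [124 103  83  82  84  75  90 124 124 122 122 109 108 121 126 134 133]
 [134 118 124 124 126 125 132 146 134 129 133 124 118 134 141 144 148]
 [130 128 135 140 145 138 141 147 143 137 138 126 117 129 137 141 148]
 [130 131 135 137 143 138 143 146
[... 5236 characters left out ...]
 33  31  40  78 119 138 116  73  41  32  36  36  36  36  31]
 [ 36  33  31  34  47  87 129 146 124  78  43  35  34  33  33  33  36]
 [ 34  33  31  31  49  86 122 131 106  68  39  33  33  35  37  34  37]
 [ 36  33  34  32  53  89 116 117  92  59  37  33  34  37  33  35  35]
 [ 38  36  33  32  59  95 118 115  87  56  35  35  38  37  34  34  40]
 [ 33  36  28  45  82 121 137 122  88  55  34  34  35  36  36  37  38]
 [ 33  33  37  72 120 153 156 129  87  49  34  38  31  38  39  38  41]
 [ 32  40  66 108 151 168 156 116  74  44  38  38  32  34  37  42  43]
 [ 40  63 105 145 167 161 128  90  55  36  33  36  36  38  43  44  46]
 [ 60 103 143 166 165 134  96  59  42  35  37  37  37  40  45  44  44]]
```

Tag gripped (width 6.6 mm, about 3 low, fits the 8 mm tag). Triangulating the hook tips from both cameras while I lift.

Run:
```python
from h import *
t,s=load('top0'),load('scene0')
P=lambda c:c['intrinsics']@c['world_to_cam'][:3]
A=np.array([(394.9,241.5),(401.9,280.4),(408.9,320.6)]).T;B=np.array([(185.2,277.3),(145.6,262.5),(108,248.8)]).T
X=cv2.triangulatePoints(P(t),P(s),A,B);X=(X[:3]/X[3]).T;print(X.round(4))
print([ray(s,b,.151).round(4) for b in B.T],[ray(t,b,.151).round(4) for b in A.T])
```

```text
[[ 0.4781 -0.2807  0.1493]
 [ 0.3891 -0.2934  0.1497]
 [ 0.2998 -0.3061  0.1489]]
[array([ 0.4796, -0.2811,  0.151 ]), array([ 0.3906, -0.2936,  0.151 ]), array([ 0.3019, -0.3067,  0.151 ])] [array([ 0.4775, -0.2805,  0.151 ]), array([ 0.3887, -0.2933,  0.151 ]), array([ 0.2998, -0.3056,  0.151 ])]
```

Emit:
play_rows(
  motion=[
    {"fingers":1,"translation":[0,0,-1],"roll":0},
    {"fingers":1,"translation":[0,0,-3],"roll":0},
    {"fingers":1,"translation":[0,0,-5],"roll":0},
    {"fingers":1,"translation":[0,0,-8],"roll":0},
    {"fingers":1,"translation":[0,0,-11],"roll":0},
    {"fingers":1,"translation":[0,0,-14],"roll":0},
    {"fingers":1,"translation":[0,0,-17],"roll":0},
    {"fingers":1,"translation":[0,0,-17],"roll":0},
    {"fingers":1,"translation":[0,0,-17],"roll":0},
  ],
)

```text
clock: 32.32
eef_pos: [0.5941, -0.0848, 0.2638]
tool_rot: [0.815, -0.579, 0.003, -0.001]
ft_force: [-0.1, 0.3, -0.7]
grip_width: 0.0069
```

Run:
```python
from h import *
x=np.array([np.cos(np.radians(98.2)),np.sin(np.radians(98.2))])
p=np.array([.476,-.282])+.045*x;print(p);mv(*p,.26,98.2)
```

```text
[ 0.4695817  -0.23746007]
clock 32.3 eef [ 0.5941 -0.0848  0.2638] yaw -70.8 q [ -8.  25.  22.  87.  -0. 153.] w 0.0069 -> t [10.32 16.78  0.34] roll -169.0
```

Hook tips triangulate to (0.478,−0.281), (0.389,−0.2935), (0.300,−0.306), z 0.149, which fits the rack geometry. Carrying and turning the tag.

Emit:
play_rows(
  motion=[
    {"fingers":1,"translation":[0.5,0.8,0],"roll":-6.5},
    {"fingers":1,"translation":[1,1.6,0],"roll":-13},
    {"fingers":1,"translation":[1.5,2.4,0],"roll":-19.5},
    {"fingers":1,"translation":[2,3.2,0],"roll":-26},
    {"fingers":1,"translation":[2.5,4,0],"roll":-32.5},
    {"fingers":1,"translation":[3,4.8,0],"roll":-39},
    {"fingers":1,"translation":[3.5,5.6,0],"roll":-45.5},
    {"fingers":1,"translation":[4,6.4,0],"roll":-52},
    {"fingers":1,"translation":[4.5,7.2,0],"roll":-58.5},
    {"fingers":1,"translation":[5,8,0],"roll":-65},
    {"fingers":1,"translation":[5.5,8.8,0],"roll":-71.5},
    {"fingers":1,"translation":[6,9.6,0],"roll":-78},
    {"fingers":1,"translation":[6.5,10.4,0],"roll":-84.5},
    {"fingers":1,"translation":[7,11.2,0],"roll":-91},
    {"fingers":1,"translation":[7.5,12,0],"roll":-97.5},
    {"fingers":1,"translation":[8,12.8,0],"roll":-104},
    {"fingers":1,"translation":[8.5,13.6,0],"roll":-110.5},
    {"fingers":1,"translation":[9,14.4,0],"roll":-117},
    {"fingers":1,"translation":[9.5,15.2,0],"roll":-123.5},
    {"fingers":1,"translation":[10,16,0],"roll":-130},
  ],
)

```text
clock: 33.98
eef_pos: [0.4733, -0.2315, 0.2592]
tool_rot: [0.868, 0.496, -0.001, -0.001]
ft_force: [-0.3, -0.5, -0.3]
grip_width: 0.0066
```

Emit:
play_rows(
  motion=[
    {"fingers":1,"translation":[0,0,0],"roll":-6.5},
    {"fingers":1,"translation":[0,0,0],"roll":-13},
    {"fingers":1,"translation":[0,0,0],"roll":-19.5},
    {"fingers":1,"translation":[0,0,0],"roll":-26},
    {"fingers":1,"translation":[0,0,0],"roll":-32.5},
    {"fingers":1,"translation":[0,0,0],"roll":-39},
    {"fingers":1,"translation":[0,0,0],"roll":-39},
    {"fingers":1,"translation":[0,0,0],"roll":-39},
    {"fingers":1,"translation":[0,0,0],"roll":-39},
  ],
)

```text
clock: 34.73
eef_pos: [0.4742, -0.2312, 0.2602]
tool_rot: [0.656, 0.755, -0.0, -0.001]
ft_force: [-1.3, 0.0, -0.1]
grip_width: 0.0068
```

Run:
```python
from h import *
x=np.array([np.cos(np.radians(98.1)),np.sin(np.radians(98.1))])
p=np.array([.478,-.281])+.045*x;print(p);mv(*p,.1625,98.1)
```

```text
[ 0.47165944 -0.23644894]
clock 34.7 eef [ 0.4742 -0.2312  0.2602] yaw 98.1 q [-26.  16.   9.  83.  -0. -34.] w 0.0068 -> t [-0.49 -0.3   9.77] roll -0.0
```

Emit:
play_rows(
  motion=[
    {"fingers":1,"translation":[0,-0.3,2],"roll":0},
    {"fingers":1,"translation":[0,-0.3,4],"roll":0},
    {"fingers":1,"translation":[0,-0.3,6],"roll":0},
    {"fingers":1,"translation":[0,-0.3,8],"roll":0},
    {"fingers":1,"translation":[0,-0.3,9],"roll":0},
    {"fingers":1,"translation":[0,-0.3,9.5],"roll":0},
    {"fingers":1,"translation":[0,-0.3,9.5],"roll":0},
    {"fingers":1,"translation":[0,-0.3,9.5],"roll":0},
    {"fingers":1,"translation":[0,-0.3,9.5],"roll":0},
    {"fingers":1,"translation":[0,-0.3,9.5],"roll":0},
  ],
)

```text
clock: 35.57
eef_pos: [0.4726, -0.2322, 0.1675]
tool_rot: [0.655, 0.756, 0.0, 0.001]
ft_force: [0.9, -0.7, 0.4]
grip_width: 0.0066
```

Run:
```python
from h import *
x=np.array([np.cos(np.radians(98.1)),np.sin(np.radians(98.1))])
p=np.array([.478,-.281])-.024*x;print(p);mv(*p,.1646,98.1)
s=snap('scene','s20');o=bot.get_obs();e=o['eef_pos']
k=np.array([-x[1],x[0],0]);org=e-[0,0,.0861]
q=proj(s,org+[0,0,.05]).astype(int);a,b=q[0]-40,q[1]-45
im=cv2.resize(s['pixels'][b:b+80,a:a+80,::-1],(640,640)[:2],interpolation=cv2.INTER_CUBIC)[:600]
def dot(p,c): 
    z=(proj(s,p)-[a,b])*8+4; cv2.circle(im,tuple(int(v) for v in z),3,c,-1)
X=np.array([*x,0])
for yy,zz in[(-.023,0),(.023,0),(-.023,.083),(.023,.083),(-.009,.055),(.009,.055),(-.009,.077),(.009,.077)]: dot(org+yy*k+zz*np.array([0,0,1])+.004*X,(0,0,255))
dot([.478,-.281,.149],(0,255,0))
cv2.imwrite('pics/m20.png',im)
```

```text
[ 0.48138163 -0.30476057]
clock 35.6 eef [ 0.4726 -0.2322  0.1675] yaw 98.2 q [-26.  18.  -2.  70.   0. -34.] w 0.0066 -> t [-7.31 -0.16  0.3 ] roll 0.1
```

View pics/m20.png

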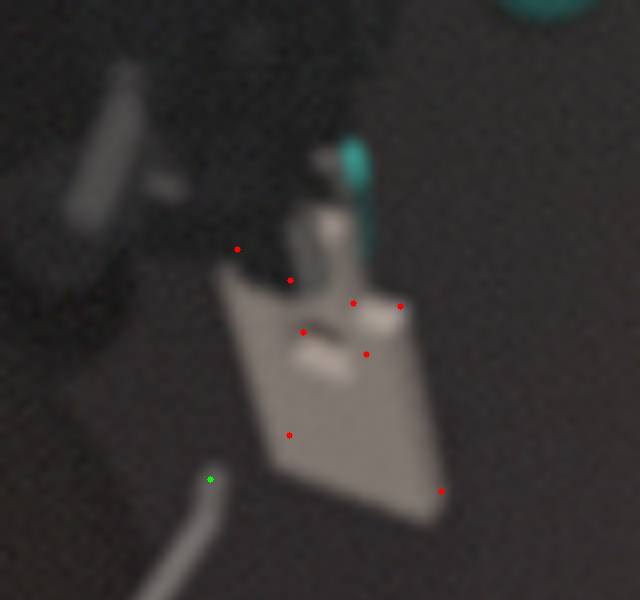

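The tag is upright with its blank side toward the rack, as intended. The hook tip prediction (green) matches, but the red overlay was drawn for the front face. Fitting the tag's true position to its back-face corners: bottom (272,468) and (433,523), left shoulder (219,263), window sill.

Run:
```python
from h import *
from scipy.optimize import least_squares
s=load('s20');e=np.array([.4726,-.2322,.1675]);org0=e-[0,0,.0861]
x=np.array([np.cos(np.radians(98.15)),np.sin(np.radians(98.15)),0]);k=np.array([-x[1],x[0],0]);Z=np.array([0,0,1])
q=proj(s,org0+[0,0,.05]).astype(int);a,b=q[0]-40,q[1]-45
ob=[(-1,-.023,0,272,468),(-1,.023,0,433,523),(-1,-.023,.083,219,263),(-1,-.023,.083,219,263)]
# which image side is +k?
f=lambda p,r:np.array([*(p[0]*x+p[1]*k+p[2]*Z)])+org0
def pix(p,X,Y,H): return (proj(s,f(p,0)+X*.004*x+Y*k+H*Z)-[a,b])*8+4
for n,o in(('a',1),('b',-1)):
  res=lambda p:np.concatenate([pix(p,X,o*Y,H)-[u,v] for X,Y,H,u,v in ob[:3]])
  r=least_squares(res,[0,0,0],x_scale=.01);print(n,(r.x*1000).round(1),r.fun.round(1))
  if n=='a':
    for X,Y,H in((-1,-.013,.083),(-1,.013,.083),(1,.023,.083),(-1,.023,.083),(-1,-.009,.055),(-1,.009,.055),(-1,-.009,.077),(-1,.009,.077)): print(X,Y,H,pix(r.x,X,Y,H).round())
    print('unshifted',[pix([0,0,0],X,Y,H).round() for X,Y,H,_,_ in ob[:3]])
print((proj(s,[.478,-.281,.149])-[a,b])*8+4)
```

```text
a [ 1085.6  1006.6 -2057.8] [  52.2  -31.1 -147.6 -100.1   93.1  128.4]
-1 -0.013 0.083 [303. 388.]
-1 0.013 0.083 [281. 380.]
1 0.023 0.083 [277. 371.]
-1 0.023 0.083 [273. 377.]
-1 -0.009 0.055 [304. 403.]
-1 0.009 0.055 [289. 397.]
-1 -0.009 0.077 [301. 390.]
-1 0.009 0.077 [286. 385.]
unshifted [array([427., 516.]), array([274., 459.]), array([385., 331.])]
b [-21.7 -19.9  40.3] [ 1.2 -4.   2.5  0.6 -3.5  3.1]
[210.18312843 479.94668044]
```

Fitted to the correct sides, the tag sits about 0–3.5 mm lower than assumed, which is within the window margin at the current height less 1 mm. Inserting slowly.

Emit:
play_rows(
  motion=[
    {"fingers":1,"translation":[-0.3,-0.1,0.1],"roll":0},
    {"fingers":1,"translation":[-0.8,-0.16,0.1],"roll":0},
    {"fingers":1,"translation":[-1.4,-0.16,0.1],"roll":0},
    {"fingers":1,"translation":[-2,-0.16,0.1],"roll":0},
    {"fingers":1,"translation":[-2.6,-0.16,0.1],"roll":0},
    {"fingers":1,"translation":[-3.2,-0.16,0.1],"roll":0},
    {"fingers":1,"translation":[-3.8,-0.16,0.1],"roll":0},
    {"fingers":1,"translation":[-4.4,-0.16,0.1],"roll":0},
    {"fingers":1,"translation":[-5,-0.16,0.1],"roll":0},
    {"fingers":1,"translation":[-5.4,-0.16,0.1],"roll":0},
    {"fingers":1,"translation":[-5.8,-0.16,0.1],"roll":0},
    {"fingers":1,"translation":[-5.8,-0.16,0.1],"roll":0},
    {"fingers":1,"translation":[-5.8,-0.16,0.1],"roll":0},
  ],
)

```text
clock: 36.7
eef_pos: [0.4783, -0.2895, 0.1651]
tool_rot: [0.655, 0.756, 0.0, -0.0]
ft_force: [0.4, 0.4, -1.6]
grip_width: 0.0066
```

Run:
```python
from h import *
o=bot.get_obs();print(o['ft_force'].round(1));mv(.4814,-.3048,.1646,98.1)
```

```text
[ 0.4  0.4 -1.6]
clock 36.7 eef [ 0.4783 -0.2895  0.1651] yaw 98.2 q [-31.  22.   3.  71.   0. -39.] w 0.0066 -> t [-1.56  0.08  0.05] roll 0.1
```

Emit:
play_rows(
  motion=[
    {"fingers":1,"translation":[-0.4,0,0],"roll":0},
    {"fingers":1,"translation":[-0.8,0,0],"roll":0},
    {"fingers":1,"translation":[-1.2,0,0],"roll":0},
    {"fingers":1,"translation":[-1.5,0,0],"roll":0},
    {"fingers":1,"translation":[-1.5,0,0],"roll":0},
    {"fingers":1,"translation":[-1.5,0,0],"roll":0},
    {"fingers":1,"translation":[-1.5,0,0.3],"roll":0},
    {"fingers":1,"translation":[-1.5,0,0.6],"roll":0},
    {"fingers":1,"translation":[-1.5,0,0.9],"roll":0},
    {"fingers":1,"translation":[-1.5,0,1.1],"roll":0},
    {"fingers":1,"translation":[-1.5,0,1.1],"roll":0},
    {"fingers":1,"translation":[-1.5,0,1.1],"roll":0},
  ],
)

```text
clock: 37.7
eef_pos: [0.4804, -0.3041, 0.1539]
tool_rot: [0.655, 0.756, -0.0, -0.0]
ft_force: [-0.2, 1.3, -0.9]
grip_width: 0.0062
```

Run:
```python
from h import *
o=bot.get_obs();print(o['ft_force'].round(1));mv(.4814,-.3048,.1646,98.1)
```

```text
[-0.2  1.3 -0.9]
clock 37.7 eef [ 0.4804 -0.3041  0.1539] yaw 98.2 q [-32.  24.   4.  70.  -0. -41.] w 0.0062 -> t [-0.09  0.09 -1.07] roll 0.1
```

Emit:
play_rows(
  motion=[
    {"fingers":1,"translation":[0,0,0.1],"roll":0},
    {"fingers":1,"translation":[0,0,0.2],"roll":0},
    {"fingers":1,"translation":[0,0,0.2],"roll":0},
    {"fingers":0.8,"translation":[0,0,0.2],"roll":0},
    {"fingers":0.65,"translation":[0,0,0.2],"roll":0},
    {"fingers":0.5,"translation":[0,0,0.2],"roll":0},
    {"fingers":0.5,"translation":[0,0,0.2],"roll":0},
    {"fingers":0.5,"translation":[0,0,0.2],"roll":0},
    {"fingers":0.5,"translation":[0,0,0.2],"roll":0},
    {"fingers":0.5,"translation":[0,0,0.2],"roll":0},
    {"fingers":0.5,"translation":[0,0,-0.5],"roll":0},
    {"fingers":0.5,"translation":[0,0,-1.5],"roll":0},
    {"fingers":0.5,"translation":[0,0,-3],"roll":0},
    {"fingers":0.5,"translation":[0,0,-5],"roll":0},
    {"fingers":0.5,"translation":[0,0,-8],"roll":0},
    {"fingers":0.5,"translation":[0,0,-10],"roll":0},
    {"fingers":0.5,"translation":[0,0,-10],"roll":0},
    {"fingers":0.5,"translation":[0,0,-10],"roll":0},
  ],
)

```text
clock: 39.2
eef_pos: [0.4815, -0.3049, 0.2568]
tool_rot: [0.655, 0.756, 0.0, 0.002]
ft_force: [0.4, 0.7, 0.3]
grip_width: 0.0211
```

Run:
```python
from h import *
print(mv(.6294,-.1865,.25,-70.8))
s=snap('scene','s21')
im=s['pixels'];hsv=cv2.cvtColor(im,cv2.COLOR_RGB2HSV)
# hung tag check: compare to template projection; print gray patches around expected tag
X=np.array([-.1409,.99,0]);k=np.array([-X[1],X[0],0]);org=np.array([.478,-.281,0])-.026*X+[0,0,.066]
g=cv2.cvtColor(im,cv2.COLOR_RGB2GRAY)
for yy in(-.03,-.019,0,.019,.03):
    print(yy,[int(g[int(v[1]),int(v[0])]) for v in[proj(s,org-.004*X+yy*k+[0,0,z]) for z in(-.006,.005,.02,.035,.048,.06,.07,.08,.09,.1,.11,.12)]])
for st,p in pots(s):
    if st[0]>250 and 400<1000 and .4<p[0]<.75 and -.25<p[1]<.3: print(st,p)
```

```text
clock 39.2 eef [ 0.4815 -0.3049  0.2568] yaw 98.2 q [-32.  21.  15.  84.   0. -41.] w 0.0211 -> t [ 9.61 16.32  0.71] roll 169.0
[ 9.60615831 16.32156132  0.71117958]
-0.03 [130, 95, 111, 112, 109, 110, 110, 111, 135, 233, 77, 59]
-0.019 [120, 112, 123, 123, 120, 122, 122, 122, 160, 108, 107, 108]
0 [83, 101, 121, 120, 119, 124, 101, 111, 121, 120, 121, 151]
0.019 [103, 119, 110, 97, 81, 95, 69, 98, 83, 43, 43, 42]
0.03 [103, 120, 102, 43, 45, 45, 42, 42, 44, 44, 43, 42]
[267, 138, 122, 91, 3339] [0.5678 0.1651 0.034 ]
[324, 234, 25, 13, 126] [0.6673 0.0372 0.034 ]
```

Releasing left no force. The image budget is spent, so I'll check numerically once the arm is away. Going to the second tag.

Emit:
play_rows(
  motion=[
    {"fingers":-0.2,"translation":[0,0,0],"roll":7},
    {"fingers":-0.2,"translation":[0,0,0],"roll":14},
    {"fingers":-0.2,"translation":[0.5,0.8,0],"roll":21},
    {"fingers":-0.2,"translation":[1.2,2,0],"roll":28},
    {"fingers":-0.2,"translation":[1.8,3,0],"roll":35},
    {"fingers":-0.2,"translation":[2.4,4,0],"roll":42},
    {"fingers":-0.2,"translation":[3,5,0],"roll":49},
    {"fingers":-0.2,"translation":[3.6,6,0],"roll":56},
    {"fingers":-0.2,"translation":[4.2,7,0],"roll":63},
    {"fingers":-0.2,"translation":[4.8,8,0],"roll":70},
    {"fingers":-0.2,"translation":[5.4,9,0],"roll":77},
    {"fingers":-0.2,"translation":[6,10,0],"roll":84},
    {"fingers":-0.2,"translation":[6.6,11,0],"roll":91},
    {"fingers":-0.2,"translation":[7.2,12,0],"roll":98},
    {"fingers":-0.2,"translation":[7.8,13,0],"roll":105},
    {"fingers":-0.2,"translation":[8.4,14,0],"roll":112},
    {"fingers":-0.2,"translation":[9,15,0],"roll":119},
    {"fingers":-0.2,"translation":[9.6,16.3,0],"roll":126},
    {"fingers":-0.2,"translation":[9.6,16.3,0],"roll":133},
    {"fingers":-0.2,"translation":[9.6,16.3,0],"roll":140},
  ],
)

```text
clock: 40.92
eef_pos: [0.628, -0.1849, 0.2519]
tool_rot: [0.933, -0.359, -0.002, 0.0]
ft_force: [-0.4, -0.3, -0.3]
grip_width: 0.0514
```

Emit:
play_rows(
  motion=[
    {"fingers":-0.2,"translation":[0,0,0],"roll":7},
    {"fingers":-0.2,"translation":[0,0,0],"roll":14},
    {"fingers":-0.2,"translation":[0,0,0],"roll":21},
    {"fingers":-0.2,"translation":[0,0,0],"roll":28},
    {"fingers":-0.2,"translation":[0,0,0],"roll":29},
    {"fingers":-0.2,"translation":[0,0,0],"roll":29},
    {"fingers":-0.2,"translation":[0,0,0],"roll":29},
  ],
)

```text
clock: 41.5
eef_pos: [0.6278, -0.1858, 0.2533]
tool_rot: [0.816, -0.578, -0.001, 0.0]
ft_force: [-0.0, -0.1, 0.2]
grip_width: 0.0511
```

Run:
```python
from h import *
mv(.6287,-.1865,.09,-70.8)
s=snap('scene','s22');s0=load('scene0')
x0,y0,x1,y1=140,225,260,345
d=cv2.absdiff(s['pixels'],s0['pixels']).max(2)[y0:y1,x0:x1]
m=(d>35).astype(np.uint8);m=cv2.morphologyEx(m,cv2.MORPH_OPEN,np.ones((3,3)))
n,l,st,ce=cv2.connectedComponentsWithStats(m)
for i in range(1,n):
    if st[i,4]>60: print(st[i]+[x0,y0,0,0,0],ce[i]+[x0,y0])
for r in range(25,110,3): print(y0+r,''.join('#' if v else '.' for v in m[r]))
X=np.array([-.1409,.99,0]);k=np.array([-X[1],X[0],0]);org=np.array([.478,-.281,0])-.026*X+[0,0,.066]
print([proj(s,org+a*.004*X+b*k+[0,0,c]).round(1).tolist() for a,b,c in((-1,-.023,0),(-1,.023,0),(-1,-.023,.083),(-1,.023,.083),(1,-.023,.083),(1,.023,.083),(-1,-.013,.115),(-1,.013,.115))])
```

```text
clock 41.5 eef [ 0.6278 -0.1858  0.2533] yaw -70.6 q [-16.  32.  32.  90.   0. 144.] w 0.0511 -> t [ 0.11 -0.09 16.33] roll 0.2
[226 225  20  20 311] [235.51446945 233.65594855]
[186 232  16  11 107] [192.99065421 236.73831776]
[218 248  20  23 354] [227.61581921 258.61864407]
[166 274  17  22 237] [173.44303797 282.89873418]
[176 288  35  54 616] [193.57305195 312.98376623]
[168 308  20  29 256] [178.88671875 321.125     ]
250 ..................................................................................#############.........................
253 ...............................................................................##################.......................
256 ..............................................................................####################......................
259 ..............................................................................####################......................
262 ...............................................................................##################.......................
265 ...........................................
[... 2381 characters left out ...]
...###################.................................................
325 ......................................#########......#################..................................................
328 .....................................###########......##############....................................................
331 ....................................#########..........###########......................................................
334 .......................................#####..#####.....#########.......................................................
[[194.0, 315.6], [174.3, 307.8], [187.0, 294.3], [165.7, 286.1], [189.2, 290.8], [168.1, 282.7], [179.1, 283.2], [166.7, 278.6]]
```

Run:
```python
from h import *
s=load('s22');t=snap('top','t22')
hs=cv2.cvtColor(s['pixels'],cv2.COLOR_RGB2HSV).astype(int)
for r in range(268,330,2): print(r,''.join('W' if v>190 and q<60 else '#' if v>85 and q<60 else '.' for v,q in zip(hs[r,150:215,2],hs[r,150:215,1])))
ht=cv2.cvtColor(t['pixels'],cv2.COLOR_RGB2HSV).astype(int)
print('top cols 385-430')
for r in range(222,262): print(r,''.join('W' if v>215 and q<60 else '#' if v>100 and q<60 else '.' for v,q in zip(ht[r,385:430,2],ht[r,385:430,1])))
X=np.array([-.1409,.99,0]);k=np.array([-X[1],X[0],0]);org=np.array([.478,-.281,0])-.026*X+[0,0,.066]
print([proj(t,org+b*k+[0,0,c]).round(1).tolist() for b,c in((-.013,.115),(.013,.115),(-.023,.083),(.023,.083))])
```

```text
268 .................................................................
270 .................................................................
272 .................................................................
274 ...................######........................................
276 .................##WWWWWWW####...................................
278 .................##WWWWWWWWWWWW##.###............................
280 ...................#####WWWWWWWW#####............................
282 ..................##################.............................
284 .................#WWW###############.............................
286 .................##WW##############..............................
288 ..................######################.........................
290 ...................###############WWWW###........................
292 ##..................###############WWWW##........................
294 W######.............######################.......................
296 WWWWW#######.........######################......................
298 ####WWWWWWW######.....######################..
[... 2451 characters left out ...]
WWWWWWWWWWWWWWWWWWWWWWWWWWWWWWWWWWW
250 WWWWWWWWWWWWWWWWWWWWWWWWWWWWWWWWWWWWWWWWWWWWW
251 WWWWWWWWWWWWWWWWWWWWWWWWWWWWWWWWWWWWWWWWWWWWW
252 WWWWWWWWWWWWWWWWWWWWWWWWWWWWWWWWWWWWWWWWWWWWW
253 WWWWWWWWWWWWWWWWWWWWWWWWWWWWWWWWWWWWWWWWWWWWW
254 WWWWWWWWWWWWWWWWWWWWWWWWWWWWWWWWWWWWWWWWWWWWW
255 WWWWWWWWWWWWWWWWWWWWWWWWWWWWWWWWWWWWWWWWWWWWW
256 WWWWWWWWWWWWWWWWWWWWWWWWWWWWWWWWWWWWWWWWWWWWW
257 WWWWWWWWWWWWWWWWWWWWWWWWWWWWWWWWWWWWWWWWWWWWW
258 WWWWWWWWWWWWWWWWWWWWWWWWWWWWWWWWWWWWWWWWWWWWW
259 WWWWWWWWWWWWWWWWWWWWWWWWWWWWWWWWWWWWWWWWWWWWW
260 WWWWWWWWWWWWWWWWWWWWWWWWWWWWWWWWWWWWWWWWWWWWW
261 WWWWWWWWWWWWWWWWWWWWWWWWWWWWWWWWWWWWWWWWWWWWW
[[409.5, 232.8], [411.6, 244.2], [404.0, 230.2], [407.5, 249.8]]
```

The scene mask shows tag 1 upright on the rack, tab top centred at about (175,278) against a prediction of (174,279) for a hung tag. Grasping tag 2.

Emit:
play_rows(
  motion=[
    {"fingers":-0.2,"translation":[0.1,-0.1,3],"roll":0},
    {"fingers":-0.2,"translation":[0.1,-0.1,6],"roll":0},
    {"fingers":-0.2,"translation":[0.1,-0.1,9],"roll":0},
    {"fingers":-0.2,"translation":[0.1,-0.1,12],"roll":0},
    {"fingers":-0.2,"translation":[0.1,-0.1,14.5],"roll":0},
    {"fingers":-0.2,"translation":[0.1,-0.1,16.2],"roll":0},
    {"fingers":-0.2,"translation":[0.1,-0.1,16.2],"roll":0},
    {"fingers":-0.2,"translation":[0.1,-0.1,16.2],"roll":0},
    {"fingers":-0.2,"translation":[0.1,-0.1,16.2],"roll":0},
    {"fingers":-0.2,"translation":[0.1,-0.1,16.2],"roll":0},
  ],
)

```text
clock: 42.43
eef_pos: [0.6309, -0.187, 0.0945]
tool_rot: [0.815, -0.579, 0.002, -0.001]
ft_force: [-0.2, 0.4, -0.6]
grip_width: 0.0515
```

Emit:
play_rows(
  motion=[
    {"fingers":1,"translation":[0,0,0],"roll":0},
    {"fingers":1,"translation":[0,0,0],"roll":0},
    {"fingers":1,"translation":[0,0,0],"roll":0},
    {"fingers":1,"translation":[0,0,0],"roll":0},
    {"fingers":1,"translation":[0,0,0],"roll":0},
    {"fingers":1,"translation":[0,0,0],"roll":0},
    {"fingers":1,"translation":[0,0,0],"roll":0},
    {"fingers":1,"translation":[0,0,0],"roll":0},
    {"fingers":1,"translation":[0,0,0],"roll":0},
    {"fingers":1,"translation":[0,0,0],"roll":0},
  ],
)

```text
clock: 43.27
eef_pos: [0.63, -0.1866, 0.0931]
tool_rot: [0.815, -0.579, 0.001, -0.0]
ft_force: [-0.4, 0.9, 4.7]
grip_width: 0.0068
```

Emit:
play_rows(
  motion=[
    {"fingers":1,"translation":[0,0,-1],"roll":0},
    {"fingers":1,"translation":[0,0,-3],"roll":0},
    {"fingers":1,"translation":[0,0,-5],"roll":0},
    {"fingers":1,"translation":[0,0,-8],"roll":0},
    {"fingers":1,"translation":[0,0,-11],"roll":0},
    {"fingers":1,"translation":[0,0,-14],"roll":0},
    {"fingers":1,"translation":[0,0,-17],"roll":0},
    {"fingers":1,"translation":[0,0,-20],"roll":0},
    {"fingers":1,"translation":[0,0,-20],"roll":0},
    {"fingers":1,"translation":[0,0,-20],"roll":0},
  ],
)

```text
clock: 44.1
eef_pos: [0.6303, -0.1869, 0.2946]
tool_rot: [0.815, -0.579, 0.002, -0.001]
ft_force: [0.5, 0.5, -0.9]
grip_width: 0.0065
```

Run:
```python
from h import *
x=np.array([np.cos(np.radians(98.1)),np.sin(np.radians(98.1))])
p=np.array([.389,-.2935])+.045*x;print(p);mv(*p,.28,98.1)
```

```text
[ 0.38265944 -0.24894894]
clock 44.1 eef [ 0.6303 -0.1869  0.2946] yaw -70.8 q [-17.  33.  39.  96.  -0. 144.] w 0.0065 -> t [-2.3  25.43  1.37] roll -168.9
```

Emit:
play_rows(
  motion=[
    {"fingers":1,"translation":[-0.1,1.2,0],"roll":-6.5},
    {"fingers":1,"translation":[-0.2,2.4,0],"roll":-13},
    {"fingers":1,"translation":[-0.3,3.6,0],"roll":-19.5},
    {"fingers":1,"translation":[-0.4,4.8,0],"roll":-26},
    {"fingers":1,"translation":[-0.5,6,0],"roll":-32.5},
    {"fingers":1,"translation":[-0.6,7.2,0],"roll":-39},
    {"fingers":1,"translation":[-0.8,8.4,0],"roll":-45.5},
    {"fingers":1,"translation":[-0.9,9.6,0],"roll":-52},
    {"fingers":1,"translation":[-1,10.8,0],"roll":-58.5},
    {"fingers":1,"translation":[-1.1,12,0],"roll":-65},
    {"fingers":1,"translation":[-1.2,13.2,0],"roll":-71.5},
    {"fingers":1,"translation":[-1.3,14.4,0],"roll":-78},
    {"fingers":1,"translation":[-1.4,15.6,0],"roll":-84.5},
    {"fingers":1,"translation":[-1.5,16.8,0],"roll":-91},
    {"fingers":1,"translation":[-1.6,18,0],"roll":-97.5},
    {"fingers":1,"translation":[-1.7,19.2,0],"roll":-104},
    {"fingers":1,"translation":[-1.8,20.4,0],"roll":-110.5},
    {"fingers":1,"translation":[-2,21.8,0],"roll":-117},
    {"fingers":1,"translation":[-2.1,23.4,0],"roll":-123.5},
    {"fingers":1,"translation":[-2.3,25,0],"roll":-130},
  ],
)

```text
clock: 45.77
eef_pos: [0.3841, -0.2466, 0.2901]
tool_rot: [0.868, 0.497, -0.001, -0.002]
ft_force: [-0.2, -0.3, -0.3]
grip_width: 0.0065
```

Emit:
play_rows(
  motion=[
    {"fingers":1,"translation":[0,0,0],"roll":-6.5},
    {"fingers":1,"translation":[0,0,0],"roll":-13},
    {"fingers":1,"translation":[0,0,0],"roll":-19.5},
    {"fingers":1,"translation":[0,0,0],"roll":-26},
    {"fingers":1,"translation":[0,0,0],"roll":-32.5},
    {"fingers":1,"translation":[0,0,0],"roll":-39},
    {"fingers":1,"translation":[0,0,0],"roll":-39},
    {"fingers":1,"translation":[0,0,0],"roll":-39},
    {"fingers":1,"translation":[0,0,0],"roll":-39},
  ],
)

```text
clock: 46.52
eef_pos: [0.3853, -0.2468, 0.2913]
tool_rot: [0.656, 0.755, -0.0, -0.001]
ft_force: [-0.7, -0.5, -0.4]
grip_width: 0.0066
```

Run:
```python
from h import *
x=np.array([np.cos(np.radians(98.1)),np.sin(np.radians(98.1))])
p=np.array([.389,-.2935])+.045*x;mv(*p,.1656,98.1)
```

```text
clock 46.5 eef [ 0.3853 -0.2468  0.2913] yaw 98.1 q [-33.   8.   3.  85.  -0. -41.] w 0.0066 -> t [-0.19 -0.27 12.57] roll -0.0
```

Emit:
play_rows(
  motion=[
    {"fingers":1,"translation":[0,-0.3,3],"roll":0},
    {"fingers":1,"translation":[0,-0.3,6],"roll":0},
    {"fingers":1,"translation":[0,-0.3,8.5],"roll":0},
    {"fingers":1,"translation":[0,-0.3,10.5],"roll":0},
    {"fingers":1,"translation":[0,-0.3,11.8],"roll":0},
    {"fingers":1,"translation":[0,-0.3,12.4],"roll":0},
    {"fingers":1,"translation":[0,-0.3,12.4],"roll":0},
    {"fingers":1,"translation":[0,-0.3,12.4],"roll":0},
    {"fingers":1,"translation":[0,-0.3,12.4],"roll":0},
    {"fingers":1,"translation":[0,-0.3,12.4],"roll":0},
  ],
)

```text
clock: 47.35
eef_pos: [0.3836, -0.248, 0.1694]
tool_rot: [0.655, 0.756, 0.0, 0.001]
ft_force: [0.5, -0.3, -1.3]
grip_width: 0.0067
```

Run:
```python
from h import *
x=np.array([np.cos(np.radians(98.1)),np.sin(np.radians(98.1))])
p=np.array([.389,-.2935])-.024*x;mv(*p,.1661,98.1)
```

```text
clock 47.4 eef [ 0.3836 -0.248   0.1694] yaw 98.2 q [-33.  11. -12.  67.  -0. -41.] w 0.0067 -> t [-6.98 -0.12  0.34] roll 0.1
```

Emit:
play_rows(
  motion=[
    {"fingers":1,"translation":[0,-0.1,0.2],"roll":0},
    {"fingers":1,"translation":[0,-0.1,0.2],"roll":0},
    {"fingers":1,"translation":[-0.6,-0.1,0.2],"roll":0},
    {"fingers":1,"translation":[-1.2,-0.1,0.2],"roll":0},
    {"fingers":1,"translation":[-1.8,-0.1,0.2],"roll":0},
    {"fingers":1,"translation":[-2.2,-0.1,0.2],"roll":0},
    {"fingers":1,"translation":[-2.2,-0.1,0.2],"roll":0},
    {"fingers":1,"translation":[-2.2,-0.1,0.2],"roll":0},
    {"fingers":1,"translation":[-2.2,-0.1,0.2],"roll":0},
  ],
)

```text
clock: 48.1
eef_pos: [0.3848, -0.2694, 0.1661]
tool_rot: [0.655, 0.756, 0.0, -0.0]
ft_force: [-1.0, 0.5, -1.3]
grip_width: 0.0063
```

Run:
```python
from h import *
x=np.array([np.cos(np.radians(98.1)),np.sin(np.radians(98.1))])
p=np.array([.389,-.2935])-.024*x;mv(*p,.1661,98.1)
```

```text
clock 48.1 eef [ 0.3848 -0.2694  0.1661] yaw 98.2 q [-35.  12. -10.  67.   0. -43.] w 0.0063 -> t [-4.84  0.06 -0.01] roll 0.1
```

Emit:
play_rows(
  motion=[
    {"fingers":1,"translation":[-0.5,0.05,0],"roll":0},
    {"fingers":1,"translation":[-1.1,0.05,0],"roll":0},
    {"fingers":1,"translation":[-1.7,0.05,0],"roll":0},
    {"fingers":1,"translation":[-2.3,0.05,0],"roll":0},
    {"fingers":1,"translation":[-2.9,0.05,0],"roll":0},
    {"fingers":1,"translation":[-3.5,0.05,0],"roll":0},
    {"fingers":1,"translation":[-4.1,0.05,0],"roll":0},
    {"fingers":1,"translation":[-4.6,0.05,0],"roll":0},
    {"fingers":1,"translation":[-4.8,0.05,0],"roll":0},
    {"fingers":1,"translation":[-4.8,0.05,0],"roll":0},
    {"fingers":1,"translation":[-4.8,0.05,0],"roll":0},
  ],
)

```text
clock: 49.02
eef_pos: [0.3922, -0.3168, 0.1661]
tool_rot: [0.655, 0.756, 0.0, -0.0]
ft_force: [-0.2, -0.0, -1.3]
grip_width: 0.0065
```

No contact force. Lowering onto the hook, releasing and withdrawing.

Emit:
play_rows(
  motion=[
    {"fingers":1,"translation":[0,0,0.3],"roll":0},
    {"fingers":1,"translation":[0,0,0.6],"roll":0},
    {"fingers":1,"translation":[0,0,0.9],"roll":0},
    {"fingers":1,"translation":[0,0,1.2],"roll":0},
    {"fingers":1,"translation":[0,0,1.3],"roll":0},
    {"fingers":1,"translation":[0,0,1.3],"roll":0},
    {"fingers":0.8,"translation":[0,0,1.3],"roll":0},
    {"fingers":0.65,"translation":[0,0,1.3],"roll":0},
    {"fingers":0.5,"translation":[0,0,1.3],"roll":0},
    {"fingers":0.5,"translation":[0,0,1.3],"roll":0},
    {"fingers":0.5,"translation":[0,0,1.3],"roll":0},
    {"fingers":0.5,"translation":[0,0,1.3],"roll":0},
    {"fingers":0.5,"translation":[0,0,0.5],"roll":0},
    {"fingers":0.5,"translation":[0,0,-1],"roll":0},
    {"fingers":0.5,"translation":[0,0,-3],"roll":0},
    {"fingers":0.5,"translation":[0,0,-6],"roll":0},
    {"fingers":0.5,"translation":[0,0,-9],"roll":0},
    {"fingers":0.5,"translation":[0,0,-9],"roll":0},
  ],
)

```text
clock: 50.52
eef_pos: [0.3948, -0.3188, 0.2632]
tool_rot: [0.655, 0.756, 0.0, 0.006]
ft_force: [1.6, -0.5, -0.7]
grip_width: 0.0215
```

Emit:
play_rows(
  motion=[
    {"fingers":0.5,"translation":[3,3,0],"roll":0},
    {"fingers":0.5,"translation":[6,6,0],"roll":0},
    {"fingers":0.5,"translation":[9,8,0],"roll":0},
    {"fingers":0.5,"translation":[12,10,0],"roll":0},
    {"fingers":0.5,"translation":[15,10,0],"roll":0},
    {"fingers":0.5,"translation":[18,10,0],"roll":0},
    {"fingers":0.5,"translation":[21,10,0],"roll":0},
    {"fingers":0.5,"translation":[24,10,0],"roll":0},
    {"fingers":0.5,"translation":[27,10,0],"roll":0},
    {"fingers":0.5,"translation":[30,10,0],"roll":0},
    {"fingers":0.5,"translation":[30,10,0],"roll":0},
    {"fingers":0.5,"translation":[30,10,0],"roll":0},
    {"fingers":0.5,"translation":[30,10,0],"roll":0},
  ],
)

```text
clock: 51.6
eef_pos: [0.4486, -0.0058, 0.2565]
tool_rot: [0.654, 0.756, 0.0, 0.0]
ft_force: [-0.3, -1.1, -0.6]
grip_width: 0.0212
```

Run:
```python
from h import *
s=snap('scene','s30');t=snap('top','t30');t0=load('top0')
o=bot.get_obs();print(o['eef_pos'].round(3),o['clock'])
hs=cv2.cvtColor(s['pixels'],cv2.COLOR_RGB2HSV).astype(int)
for r in range(256,320,2): print(r,''.join('W' if v>190 and q<60 else '#' if v>85 and q<60 else '.' for v,q in zip(hs[r,100:210,2],hs[r,100:210,1])))
d=cv2.absdiff(t['pixels'],t0['pixels']).max(2)
print('top diff')
ht=cv2.cvtColor(t['pixels'],cv2.COLOR_RGB2HSV).astype(int)
for r in range(222,300,2): print(r,''.join('W' if v>200 and q<60 else '#' if v>60 and q<60 else '.' for v,q in zip(ht[r,380:440,2],ht[r,380:440,1])))
X=np.array([-.1409,.99,0]);k=np.array([-X[1],X[0],0])
for tip in((.478,-.281,0),(.389,-.2935,0)):
  org=np.array(tip)-.026*X+[0,0,.066]
  for c,n in((t,'t'),(s,'s')): print(n,[proj(c,org+b*k+[0,0,z]).round(1).tolist() for b,z in((-.013,.115),(.013,.115),(-.023,.083),(.023,.083))])
for st,p in pots(t):
    if .35<p[0]<.75 and 0<p[1]<.3: print(st,p)
```

```text
[ 0.449 -0.007  0.256] 51.7
256 ...######.....................................................................................................
258 .######......................##...............................................................................
260 #####......................##WWWW###..........................................................................
262 ####......................##WWWWWWWWWW###...####..............................................................
264 ##.........................###WWWWWWWWWW##..####..............................................................
266 ............................########WWW###.####...............................................................
268 ............................###################...............................................................
270 ..........................##WWW###############................................................................
272 ...........................#####################..............................................................
274 #####........................####
[... 4719 characters left out ...]
...##.....####WWW#.##....###WW##..........
288 .......................#########WWWW........##WWW#..........
290 ............................................##WWW#..........
292 .............................................##WW##.........
294 .............................................##WWW#.........
296 .............................................###WW##........
298 ..............................................##WW##........
t [[409.5, 232.8], [411.6, 244.2], [404.0, 230.2], [407.5, 249.8]]
s [[180.3, 281.5], [168.0, 276.8], [188.1, 292.5], [166.9, 284.4]]
t [[416.8, 272.8], [419.0, 284.6], [410.9, 268.7], [414.6, 288.9]]
s [[138.6, 265.7], [127.0, 261.4], [147.4, 276.9], [127.4, 269.3]]
```

Both tags hang upright on separate hooks: tab tops match the hung predictions in both cameras. A final check that the pan and pots stayed put since release.

Run:
```python
from h import *
a=load('t14')['pixels'];b=load('t30')['pixels'];t=load('t30')
g=lambda i:cv2.cvtColor(i,cv2.COLOR_RGB2GRAY)
T=g(a)[156:225,192:250];r=cv2.matchTemplate(g(b)[146:240,182:262],T,cv2.TM_CCOEFF_NORMED);_,m,_,l=cv2.minMaxLoc(r);print('pan far half shift px',l[0]-10,l[1]-10,'score',round(m,3))
hs=cv2.cvtColor(b,cv2.COLOR_RGB2HSV).astype(int)
for r in range(156,275,3): print(r,''.join('W' if v>225 and q<40 else '#' if v>120 and q<60 else '.' for v,q in zip(hs[r,182:266,2],hs[r,182:266,1])))
```

```text
pan far half shift px 0 0 score 0.895
156 ....................................................................................
159 ....................................................................................
162 ....................WWWWWWWWWWWWWWWWWWWWWWWWWWWWWWWWW#..............................
165 ....................WWW#..........................#WW#..............................
168 ....................WWW#..........................#WW#..............................
171 ....................WWW#..........................#WWW..............................
174 ...........#WWWWWWWW########W#..##########WWWWWWWWWWWWWWWWWWWWW########..########...
177 .........WW####################......#.............##.........#########..########..#
180 .........WW#...............################WWWWWWWWWWWWWWWWWWW#########..#######..##
183 .........WW#..###WWWWWWWWWWWWWWWWWWWWWWWWWWWWWWWWWWWWWWWWWWWWW######W##.##WW#W##..##
186 .........WW#..###WWWWWWWWWWWWWWWWWWWWWWWWWWWWWWWWWWWWWWWWWWWW###WWWWWW#.##WWWWW#.###
189 .........WW#..###WWWWWWWWWWWWWWWWWWWWWWWWWW#W##W##WW###WWWWW#WWWWWWWW#..#WWWWWW
[... 1797 characters left out ...]
#WWWWWWWWWWWWWWWW##..........................#WW#####WWWWWWW#.#WWWWWWW##WWWWW
255 .....................WWW#...........................#WWW...#WWWWWWW#.#WWWWWWW##WWWWW
258 .....................WWW#...........................#WWW...WWWWWWWW#.#WWWWWWW##WWWWW
261 .....................WWW###########WWWWWWWWWWWWWWWWWWWWW...WWWWWWW#..WWWWWWWW####WWW
264 .....................#WWWWWWWWW########################....WWWWWWW#..WWWWWWWW#.###W#
267 ...........................................................WWWWWWW#..WWWWWWW#######W
270 ..........................................................#WWWWWWW#..WWWWWWW#####WWW
273 ..........................................................#WWWWWWW#..WWWWWWW###WWWWW
```

Run:
```python
from h import *
t=load('t30');a,b=ray(t,(218.5,162.5),.034),ray(t,(220,262.5),.034);d=a-b
print(((a+b)/2).round(4),np.degrees(np.arctan2(d[1],d[0])).round(1),np.linalg.norm(d).round(3))
off=np.hypot(*((a+b)/2-[.564,.1345,0])[:2]);print(off)
if off<.015: print(bot.job_done())
```

```text
[0.5618 0.1418 0.034 ] 2.8 0.265
0.00762982720825226
the job is handed in; nothing more can be done
None
```

The job is handed in at about 52 s of simulated time. I saw both pots standing in the pan at the end of the slide, the pan is on the wash-up mark, and both tags are hung. The hand-in gives no verdict.

- **Pots:** Both white-lidded pots went upright into the pan while it was on the work outline. My first grip on each pot missed, and each was lifted on a later try. The turquoise and black look-alikes were left alone.
- **Pan:** It was slid by its near handle without lifting it, after a first grip on the handle that also missed. It ended about 8 mm and 2° from the wash-up mark; the limits are 22 mm and 8°. A last top-camera comparison with the slide's end showed no shift of the pan's far half.
- **Tags:** Both hang upright on two neighbouring hooks. The tab tops matched the expected hung positions to about a pixel or two in both cameras. For the first tag I saw the blank side toward the rack just before hanging. I turned the second the same way but did not look at its face after hanging.
- **Bystanders:** I did not measure the bottle, glove box and beaker at the end. The arm's paths were planned to stay clear of them.

**What disagreed:**
- The fingertips appeared to be about 5–10 mm above the reported tool point instead of 14 mm below it. This was the likely cause of the missed grips, so I set the later grip depths from my own measurement.
- The gripper width reads about 3 mm low on known objects.
- The image-viewing limit was used up before the second tag, so the final tag and pan checks were numerical only. The last pot check was at the end of the slide.

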